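# Right a fallen packing carton and fold its flaps shut

### The job

The small cardboard carton has toppled over on the bench: tip it up so that it stands on its base, easing it down so that it does not fall the last part. Then fold its top shut, the short flap first and the long flap flat over it. Leave the glassware around it alone.

Things in the scene. Friction and masses are not known exactly. Their poses are not given: they have to be found in the camera images.
- carton: Brown cardboard carton lying on its side, open mouth roughly towards the robot. Outside 76 (x) x 100 (y) x 120 (z) mm, walls 4 mm, inner floor at z = 22 mm, 0.25 kg. Origin: centre of the underside; z points from there to the mouth. At first the +x wall is uppermost, the -x wall (white label) lies on the bench; flaps hang on the -y and +y walls.
- short_flap (a joint): Short flap's angle (rad): 0 = shut flat over the mouth, pi/2 = in line with its wall, 2.1 to 2.6 = spread outwards at the start, stop at 2.75. Hinged on the -y wall (line y = -50, z = 122 mm in the carton's frame, parallel to its x). 40 mm from hinge to free edge, 70 mm wide, 4 mm thick. Its crease holds it where it is left.
- long_flap (a joint): Long flap's angle (rad), 0 = shut, same sense and start range as the short one. Hinged on the +y wall (y = +50, z = 126 mm in the carton's frame). 70 mm from hinge to free edge, 70 mm wide, 4 mm thick; shut, it lies over the short flap, upper face 128 mm above the underside. Its crease holds it where it is left.
- short_flap_edge (a point): Middle of the free edge of the short flap.
- long_flap_edge (a point): Middle of the free edge of the long flap.
- sample_jar: Open clear glass jar, 52 mm across, 90 mm tall, standing left of the carton; origin: centre of its underside. To be left alone.
- powder_jar: Wide clear glass jar with white contents, 70 mm across, 73 mm tall, standing right of the carton; origin: centre of its underside. To be left alone.
- dropper_bottle: Amber dropper bottle, 32 mm across, 96 mm tall, standing behind the carton; origin: centre of its underside. To be left alone.
Things that resemble listed ones, but are neither listed nor needed, are in the scene too. What is shaped like the carton but green or purple is not meant.

How it is judged:
By the outcome, as a careful person would: the job done as asked, in the order asked, and still so for the second after the job is handed in, with the robot touching nothing.
It also fails if it takes over 67 s, if anything falls off the work surface, if the arm or the gripper's body presses on something with over 40 N, if the wrist force passes 120 N, or if a joint passes its speed limit or range.

### The arm

A 6-joint arm with a two-finger parallel gripper is mounted at the origin on a cart in front of the work surface, level with it; the furniture and walls round the work are solid. World frame = base frame: x ahead of the robot, y to its left, z up, the work surface at z = 0. Lengths are in m, angles in degrees, forces in N, time in s.
With the tool pointing down it reaches from about 0.375 to 0.9 m from the base axis. Payload 3.1 kg.
Tool frame: the origin (TCP) lies at the very end of the fingers, on their centre line; the grasp point (between the pads) lies 19 mm behind it; z points along the fingers, y is the line along which they close (so a half turn about z gives the same grasp; the last joint's range is limited). The gripper opens to 87 mm and grips with 3 to 60 N. Pads are 19 mm wide; open, the fingers measure 117 mm over their backs; the gripper's body (75 mm by 190 mm) begins 51 mm behind the grasp point.
Start: joints at [-81.675, 30.224, 82.088, -0, 67.689, -10.227], TCP at [0.199, -0.592, 0.189] pointing down, gripper open.
Joint ranges: [-176.69, 176.69], [-43.24, 126.21], [12.49, 139.97], [-82, 262], [0, 151.66], [-163.58, 163.58]. Speed limits (degrees/s): [159.86, 159.86, 180, 180, 180, 180].

### API

Orientations are given as a 3x3 rotation matrix whose columns are the frame's x, y, z axes.
In Python, from rig import readout, viewer, ticket gives the robot as it stands.
- The arm moves only by the tool send_rows, never from a script. Its argument "moves" is a list of rows, each a list of 6 numbers: the shift along the tool's x, y, z in units of 250 mm (1.0 is 250 mm), then the turn, a rotation vector about the tool's x, y, z in units of 90 degrees (1.0 is 90 degrees). A call has 1 to 12 rows; each row is the pose to reach, as a shift and turn from the pose commanded when the call began, along the tool's axes at that moment; what a row does not reach only later rows make up. A row lasts 1/10 s, in which the tool goes at most 50 mm and 8.59 degrees, less where a joint would pass 70% of its speed; a pose out of reach is approached as far as the arm can. A call with a number of a shift or a turn outside -1 to 1 is refused whole. A call with a gripper value outside its range is refused whole. "grip" is the opening, from 0 (shut) to 1 (fully open), set as the call begins (left out, the last holds). The fingers move at their own pace and stop on an object; the grip force is fixed at half the most. Time passes only in rows, so rows that repeat a pose let the fingers close. It gives the time, the measured TCP pose, the force, the opening and the grip force at its end, in the units of the state.
- readout.read_state(): the state, without advancing time (a new reading comes with each control period).
- viewer.capture(name): name is "scene" or "top" or "wrist"; returns (picture, depth): 480x640x3 uint8, red, green, blue; 480x640 float32, m along the optical axis (not along the pixel's ray), 0 where there is no reading.
- viewer.camera_info(name): a dict with "fx", "fy", "cx", "cy" (pixels), "R" (3x3) and "t" (3): a world point X has camera coordinates R X + t; the wrist camera has in their place "tool_from_camera" (4x4, takes a point from camera to tool coordinates, whose origin is the TCP and whose axes are the flange's). Camera axes: x right, y down, z forward; pixel columns grow to the right and rows downward; lengths in m; the calibration is good to about 2 mm. A picture is of the moment at which its call begins: read the wrist's pose just before it. camera_info takes no time and is no camera call.
- ticket.hand_in(): hands the job in; it is judged then, once.
The state is a dict: "time_s": time; "joint_positions": joint angles; "qvel": joint speeds; "tau": joint torques, N m; "position": TCP position; "tcp_rot": TCP orientation; "force": force on the tool from outside, world axes, zero at the start; "moment": the same for the moment, N m; "opening": opening from 0.0 (shut) to 1.0 (fully open); "grasp_force": force on a finger pad.
Only numpy, scipy, OpenCV 4.12 (cv2) and the standard library are available. Lean on these libraries where they do the work, as an engineer would, in place of code of your own. Each camera call takes 0.05 s, during which the arm holds its last target. There are 200 camera calls.

## Working session

There is one attempt and no reset: what is moved stays moved. The work goes in short steps, Python scripts to look and compute and a tool call to move; the robot and the scene stay as the last step left them, time stands still between calls to the robot, and variables do not carry over. Pictures are saved under pics/ and viewed, at most 10 in all, crops included, and the job is handed in when it is done.

Besides the shell and the picture viewer there is one more tool, called by a JSON object that holds its "op" and its "data". send_rows: Moves the arm, as the interface text tells. Shifts and turns lie within -1 to 1; 1 stands for 250 mm of shift or 90 degrees of turn. Its arguments: {"type":"object","properties":{"moves":{"type":"array"},"grip":{"type":"number"}},"required":["moves"]}

```bash
ls; mkdir -p pics; python3 - <<'E'
from rig import readout, viewer
import cv2,numpy as np
s=readout.read_state();print(s['time_s'],s['position'],s['tcp_rot'],s['opening'])
for n in("scene","top"):
    p,d=viewer.capture(n);cv2.imwrite(f"pics/{n}0.png",p[:,:,::-1]);np.savez(f"{n}0.npz",p=p,d=d)
    i=viewer.camera_info(n);print(n,i)
print(viewer.camera_info("wrist"))
E
```

```text
pics
0.0 [ 0.19875576 -0.59169949  0.18784089] [[ 9.48022893e-01  3.18201933e-01 -3.54030340e-04]
 [ 3.18201929e-01 -9.48020458e-01  2.17805305e-03]
 [ 3.57432685e-04 -2.17749729e-03 -9.99997565e-01]] 1.0018205913916516
scene {'fx': 597.1419701886028, 'fy': 597.1419701886028, 'cx': 311.3758987562086, 'cy': 249.9562440295097, 'R': array([[-0.45108225, -0.89242512,  0.01010949],
       [-0.66608004,  0.32909209, -0.66935474],
       [ 0.59402203, -0.30866778, -0.74287417]]), 't': array([0.24820643, 0.42004356, 1.3226204 ])}
top {'fx': 567.9281089395893, 'fy': 567.9281089395893, 'cx': 331.28079709703223, 'cy': 246.5976675101462, 'R': array([[ 0.00968227, -0.99982303,  0.01612966],
       [-0.98051154, -0.01265809, -0.19605328],
       [ 0.19622275, -0.01391708, -0.98046058]]), 't': array([-0.00719855,  0.58689735,  1.46376934])}
{'fx': 408.22485759764965, 'fy': 408.22485759764965, 'cx': 320.84843213546964, 'cy': 242.60966886918183, 'tool_from_camera': array([[-9.23081384e-05, -9.64843035e-01, -2.62826767e-01,
         7.13030280e-02],
       [ 9.99999850e-01, -2.30778631e-04,  4.95980799e-04,
        -2.75633296e-04],
       [-5.39198421e-04, -2.62826682e-01,  9.64842912e-01,
        -1.96436134e-01],
       [ 0.00000000e+00,  0.00000000e+00,  0.00000000e+00,
         1.00000000e+00]])}
```

View pics/scene0.png

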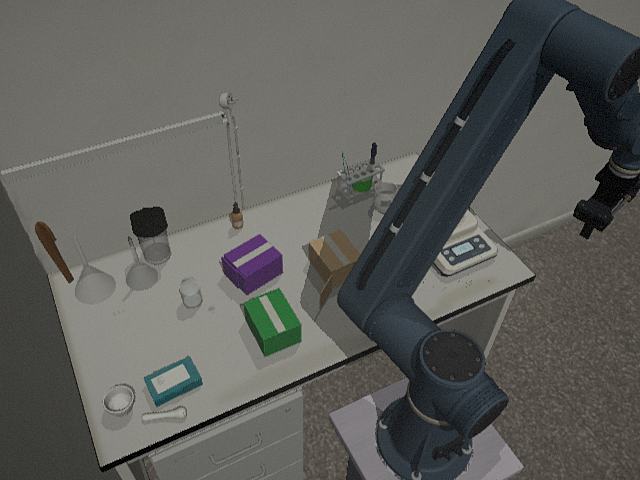

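View pics/top0.png

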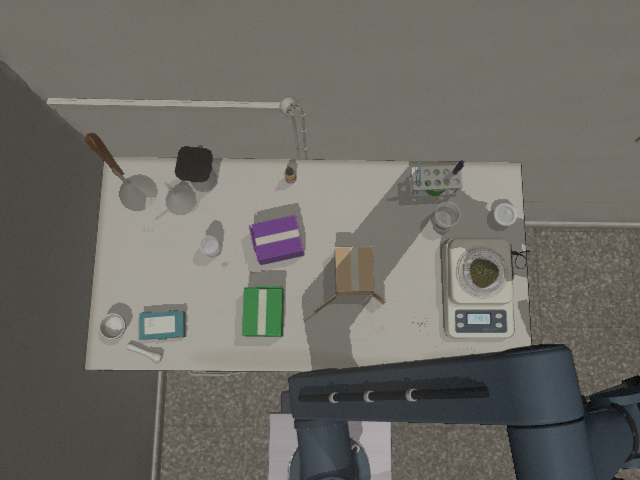

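The arm is at the right. The brown carton is at (354,270) in the top view, its mouth towards the robot, long flap left (~325,302), short flap right (~375,297). The green and purple boxes are decoys. Next I measure.

```bash
cat > h.py <<'E'
import numpy as np,cv2
from rig import readout,viewer
def cloud(n,p=None,d=None):
    if p is None: p,d=viewer.capture(n)
    i=viewer.camera_info(n);v,u=np.mgrid[:480,:640]
    c=np.stack([(u-i['cx'])/i['fx']*d,(v-i['cy'])/i['fy']*d,d],-1)
    return p,d,(c-i['t'])@i['R']
E
python3 - <<'E'
from h import *
for n in("scene","top"):
    z=np.load(f"{n}0.npz");p,d,X=cloud(n,z['p'],z['d'])
    h=cv2.cvtColor(p,cv2.COLOR_RGB2HSV)
    m=(h[...,0]>8)&(h[...,0]<24)&(h[...,1]>70)&(d>0)&(X[...,0]>.2)&(X[...,0]<.75)&(abs(X[...,1])<.25)&(X[...,2]>.006)
    P=X[m];print(n,len(P))
    top=P[abs(P[:,2]-np.percentile(P[:,2],90))<.012]
    print('z pct',np.percentile(P[:,2],[5,50,90,99]))
    t=X[m&(abs(X[...,2]-.076)<.012)]; r=cv2.minAreaRect((t[:,:2]*1000).astype(np.float32));print('toprect',r,cv2.boxPoints(r).tolist(),t[:,2].mean())
    # flaps etc: bench under-mouth points
    f=P[(P[:,2]<.07)&(P[:,2]>.012)]
    for s in(1,-1):
        q=f[(f[:,1]-r[0][1]/1000)*s>.045];
        if len(q)>5: print(s,len(q),q.min(0),q.max(0),q.mean(0))
    b=(d>0)&(abs(X[...,0]-.5)<.25)&(abs(X[...,1])<.3)&(abs(X[...,2])<.015);print('bench z',np.median(X[b][:,2]))
    if n=="top":
        bb=(d>0)&(abs(X[...,2])<.02)&(abs(X[...,1])<.1);print('bench x',np.percentile(X[bb][:,0],[0.5,99.5]))
        for nm,(u,v) in dict(drop=(291,175),samp=(210,246),pow=(447,215),beak=(505,214),green=(262,312),purple=(277,240),scale=(450,275)).items(): print(nm,X[v,u])
p=cv2.imread("pics/scene0.png");q=cv2.imread("pics/top0.png")
a=cv2.resize(p[120:270,540:640],(400,600));b=cv2.resize(q[225:325,295:395],(400,400));b=cv2.copyMakeBorder(b,0,200,0,0,0)
cv2.imwrite("pics/c1.png",np.hstack([a,b]))
E
```

```text
scene 1587
z pct [0.00808331 0.07683607 0.08177826 0.0857043 ]
toprect ((493.64215087890625, -45.67823791503906), (125.7815170288086, 206.87059020996094), 72.90536499023438) [[376.2897644042969, -75.38562774658203], [574.0209350585938, -136.19540405273438], [610.9945068359375, -15.970848083496094], [413.26336669921875, 44.83892822265625]] 0.07855471973943046
1 97 [4.13187848e-01 2.10509187e-05 1.28485068e-02] [0.44852448 0.04507594 0.06987978] [0.42833888 0.02477777 0.04034674]
-1 9 [ 0.49870116 -0.10720974  0.01248407] [ 0.50837704 -0.0945015   0.02953194] [ 0.50435919 -0.10476178  0.01829345]
bench z 0.003211332171940366
top 1445
z pct [0.05008828 0.0757895  0.08001325 0.08370304]
toprect ((505.420166015625, -40.094993591308594), (155.3804168701172, 183.70851135253906), 7.859700679779053) [[415.8988952636719, 40.27239990234375], [441.0206298828125, -141.7103271484375], [594.94140625, -120.46238708496094], [569.8197021484375, 61.52033996582031]] 0.07595772645954979
1 13 [0.41461655 0.01180476 0.04656926] [0.43613791 0.04043811 0.06945105] [0.42646894 0.02561926 0.06208037]
-1 44 [ 0.440836   -0.14168678  0.0136577 ] [ 0.58255181 -0.0900768   0.06998797] [ 0.46693882 -0.12254103  0.04676351]
bench z 0.00015215528848768595
bench x [-0.00114222  0.85965717]
drop [0.7859721  0.11196955 0.05820765]
samp [0.58369255 0.32268182 0.06165739]
pow [ 0.68362339 -0.31869895  0.03902674]
beak [ 0.68921255 -0.48004491  0.03707667]
green [0.40829667 0.17634169 0.08196617]
purple [0.59896024 0.14353484 0.07780396]
scale [ 0.51353254 -0.31684031  0.06067001]
```

View pics/c1.png

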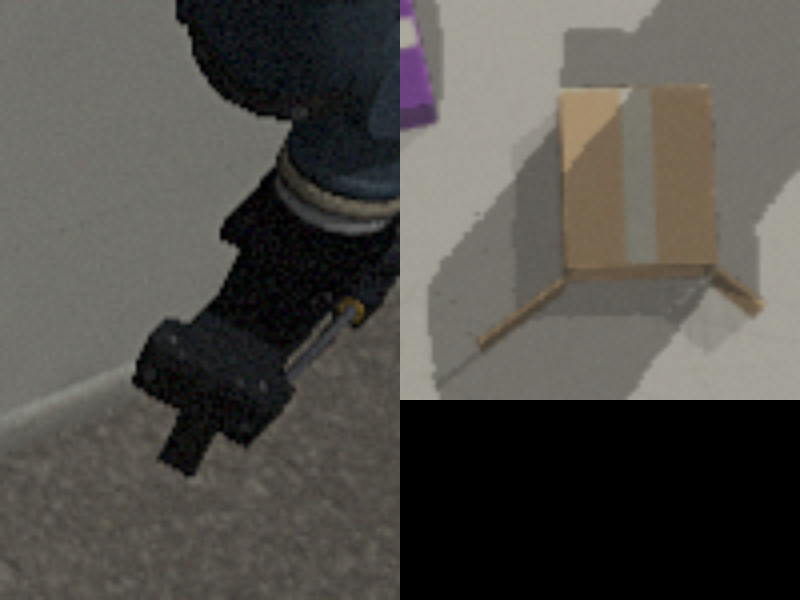

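The carton's top face corners in the top view are about (335,247), (373,247), (374,292), (336.5,292.5). The flap tips are at (315,312) and (386,301), and the gripper's wide housing runs along the closing line. I cast these corners onto z=76 mm.

```bash
cat >> h.py <<'E'
def ray(n,u,v,z):
    i=viewer.camera_info(n);c=-i['R'].T@i['t'];r=i['R'].T@np.array([(u-i['cx'])/i['fx'],(v-i['cy'])/i['fy'],1]);return c+r*(z-c[2])/r[2]
def edges(n,P,d,X):pass
E
python3 - <<'E'
from h import *
z=np.load("top0.npz");p,d,X=cloud("top",z['p'],z['d'])
C=[ray("top",u,v,.076) for u,v in((335,247.3),(373,246.7),(373.8,291.7),(336.5,292.5))]
for c in C: print(np.round(c,4))
print([np.linalg.norm(C[i]-C[i-1]).round(4) for i in range(4)],np.mean(C,0))
a=C[3]-C[0]+C[2]-C[1];print('z_c yaw',np.degrees(np.arctan2(a[1],a[0])))
for u,v in((315,312),(385.7,301)):print('flap tip',ray("top",u,v,.07))
# scene check of height: mask top centroid
h=cv2.cvtColor(p,cv2.COLOR_RGB2HSV)
sel=np.zeros((480,640),bool);sel[252:288,340:370]=1;print('top z',np.median(X[sel][:,2]))
print(h[252:288:8,340:370:8].tolist())
zs=np.load("scene0.npz");p2,d2,X2=cloud("scene",zs['p'],zs['d']);
s=(abs(X2[...,0]-.515)<.04)&(abs(X2[...,1]+.045)<.03)&(d2>0)&(X2[...,2]>.03);print('scene z',np.median(X2[s][:,2]),s.sum())
q=cv2.imread("pics/scene0.png")[210:320,290:390];cv2.imwrite("pics/c2.png",cv2.resize(q,(600,600*110//100-60)))
E
```

```text
[ 0.5816 -0.0102  0.076 ]
[ 0.5845 -0.1109  0.076 ]
[ 0.4648 -0.1124  0.076 ]
[ 0.4616 -0.0151  0.076 ]
[np.float64(0.1201), np.float64(0.1008), np.float64(0.1197), np.float64(0.0974)] [ 0.52311681 -0.06216718  0.076     ]
z_c yaw -178.4612266045521
flap tip [0.4107889 0.0402041 0.07     ]
flap tip [ 0.4414685  -0.14399599  0.07      ]
top z 0.07650314571044453
[[[17, 87, 165], [17, 83, 159], [23, 27, 122], [19, 81, 119]], [[18, 86, 166], [17, 82, 121], [25, 23, 120], [17, 84, 118]], [[17, 87, 117], [17, 86, 118], [23, 28, 120], [18, 84, 119]], [[16, 82, 118], [16, 85, 117], [23, 26, 120], [17, 82, 118]], [[17, 84, 116], [17, 87, 117], [21, 31, 117], [18, 81, 119]]]
scene z 0.0794726232714386 515
```

View pics/c2.png

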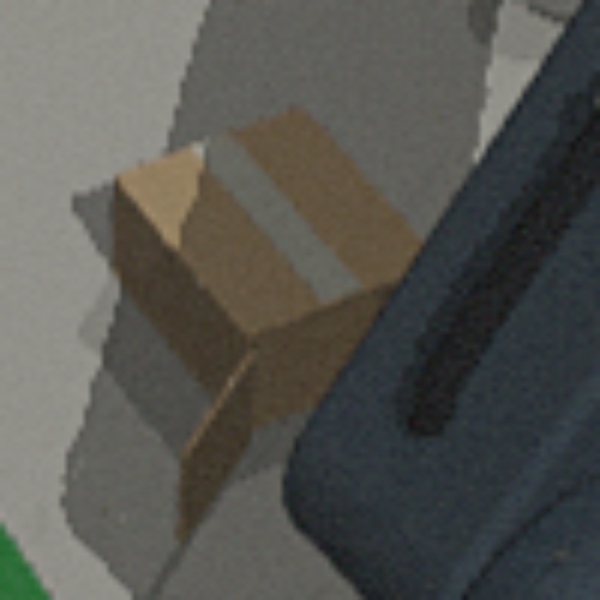

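```bash
cat >> h.py <<'E'
from scipy.spatial.transform import Rotation as Ro
YAW=1.5
def Rt(pitch,yaw=YAW):
    """pitch 90=down,0=level ahead; tool x to the left"""
    c,s=np.cos(np.radians(yaw)),np.sin(np.radians(yaw));p=np.radians(pitch)
    f=np.array([c,s,0]);l=np.array([-s,c,0]);z=f*np.cos(p)-np.array([0,0,1])*np.sin(p)
    return np.stack([l,np.cross(z,l),z],1)
def plan(targets,start=None):
    s=readout.read_state() if start is None else None
    p,R=(s['position'],s['tcp_rot']) if s else start
    for tp,tR in targets:
        a=R.T@(np.array(tp)-p)/.25;b=Ro.from_matrix(R.T@tR).as_rotvec()/(np.pi/2)
        print([float(x) for x in np.r_[a,b].round(3)],'rows>=',max(np.linalg.norm(a)*5,np.linalg.norm(b)*90/8.59).round(1))
def st():
    s=readout.read_state();R=s['tcp_rot'];print('t',round(s['time_s'],2),'p',np.round(s['position'],4),'q',np.round(s['joint_positions'],1),'F',np.round(s['force'],1),'op',round(s['opening'],3),'gf',s['grasp_force'],'pitch',np.degrees(np.arcsin(-R[2,2])).round(1),'xyaw',np.degrees(np.arctan2(R[1,0],R[0,0])).round(1));return s
E
python3 - <<'E'
from h import *
s=st()
A=([.33,-.35,.27],Rt(90,-38))
plan([A]);plan([([.40,-.07,.30],Rt(90))],A)
E
```

```text
t 0.1 p [ 0.1988 -0.5918  0.188 ] q [-81.7  30.3  82.1   0.   67.7 -10.2] F [-0.   0.2 -0.7] op 1.004 gf 0.0 pitch 89.9 xyaw 18.6
[0.805, -0.751, -0.326, -0.001, -0.001, -0.372] rows>= 5.7
[1.055, -0.469, -0.12, 0.0, 0.0, -0.439] rows>= 5.8
```

{"op": "send_rows", "data": {"moves": [[0.805, -0.75, -0.326, 0, 0, -0.372], [0.805, -0.75, -0.326, 0, 0, -0.372], [0.805, -0.75, -0.326, 0, 0, -0.372], [0.805, -0.75, -0.326, 0, 0, -0.372], [0.805, -0.75, -0.326, 0, 0, -0.372], [0.805, -0.75, -0.326, 0, 0, -0.372], [0.805, -0.75, -0.326, 0, 0, -0.372]], "grip": 0.6}}

```text
time_s: 0.8
position: [0.3316, -0.3468, 0.2716]
tcp_rot: [[0.611, 0.791, 0.001], [0.791, -0.611, 0.0], [0.001, 0.001, -1.0]]
force: [0.6, 0.1, 1.0]
opening: 0.607
grasp_force: 0.0
```

{"op": "send_rows", "data": {"moves": [[1, -0.47, -0.12, 0, 0, -0.44], [1, -0.47, -0.12, 0, 0, -0.44], [1, -0.47, -0.12, 0, 0, -0.44], [1, -0.47, -0.12, 0, 0, -0.44], [1, -0.47, -0.12, 0, 0, -0.44], [1, -0.47, -0.12, 0, 0, -0.44], [1, -0.47, -0.12, 0, 0, -0.44]]}}

```text
time_s: 1.5
position: [0.3913, -0.0789, 0.3004]
tcp_rot: [[-0.033, 0.999, 0.0], [0.999, 0.033, 0.001], [0.001, 0.0, -1.0]]
force: [0.1, -0.6, -0.6]
opening: 0.596
grasp_force: 0.0
```

```bash
python3 - <<'E'
from h import *
s=st();q=np.radians(s['joint_positions'])
P=[([.199,-.592,.188],[-81.675,30.224,82.088,-0,67.689]),(s['position'],s['joint_positions'])]
for p,q in P:
    a,b,c=np.radians([q[1],q[1]+q[2],q[1]+q[2]+q[4]]);print(np.hypot(p[0],p[1]),p[2],np.degrees(np.arctan2(p[1],p[0]))-q[0],np.round([np.sin(a),np.sin(b),np.sin(c),np.cos(a),np.cos(b),np.cos(c)],3))
E
```

```text
t 1.5 p [ 0.3913 -0.0789  0.3004] q [-27.6   4.  102.6   0.   73.4 -29.5] F [ 0.1 -0.6 -0.6] op 0.596 gf 0.0 pitch 90.0 xyaw 91.9
0.6245518393216051 0.188 10.255001119393626 [ 0.503  0.925 -0.     0.864 -0.38  -1.   ]
0.3991597810221693 0.3004136613845035 16.18028005257817 [ 0.069  0.958 -0.     0.998 -0.286 -1.   ]
```

```bash
python3 - <<'E'
from h import *
for n in("top","scene"):
    z=np.load(f"{n}0.npz");p,d,X=cloud(n,z['p'],z['d'])
    P=X[(d>0)&(X[...,2]>.02)&(X[...,0]>.5)&(X[...,0]<1.0)&(abs(X[...,1])<.35)]
    G={}
    for x,y,h in P:
        k=(int(x//.04)*4,int(y//.04)*4);G[k]=max(G.get(k,0),h)
    print(n);
    for x in range(96,48,-4):print(x,' '.join('%4d'%(1000*G.get((x,y),0)) for y in range(32,-36,-4)))
E
```

```text
top
96    0    0    0    0    0    0    0    0    0    0    0    0    0    0    0    0    0
92    0    0    0    0    0    0    0    0    0    0    0    0    0    0    0    0    0
88    0    0    0    0    0    0    0    0    0    0    0    0    0    0    0    0    0
84  722  723  722  724  726  727  728  730  731  733  735  736  736  737  738  738  740
80  150  146    0    0    0   57  432  413    0    0    0    0    0    0   77   80   79
76  178  148    0    0    0  100  415    0    0    0    0    0    0    0  160   78   77
72  147  137    0    0    0    0    0    0    0    0    0    0    0    0   77   77   75
68    0    0    0    0    0    0    0    0    0    0    0    0    0    0    0   78   80
64    0    0    0   80   86   83   86    0    0    0    0    0    0    0    0   73   78
60   93   90    0   82   84   83   86    0    0    0    0    0    0    0    0    0   73
56   96   95    0   80   85   83   87   81    0   84   84   84    0    0    0    0   77
52    0    0    0    0   82   85    0    0    0   83   85   88    0    0    0    0   77
scene
96    0    0    0    0    0    0  
[... 321 characters left out ...]
 367  364  363  363  362  420  433  417    0    0    0    0    0    0   80   77   81
76  173  143    0    0    0  102  420    0    0    0    0    0    0    0  164   81   82
72  151    0    0    0    0    0    0    0    0    0    0    0    0    0   78   82   80
68    0    0    0    0    0    0    0    0    0    0    0    0    0    0    0   78   80
64    0    0    0   81   83   86   85    0    0    0    0    0    0    0    0   77   79
60   94   92    0   83   86   88   87    0    0    0    0    0    0    0    0    0    0
56   97   97    0   85   88   85   85   79    0   86   85   84    0    0    0    0    0
52   79    0    0   75   83   82    0    0    0   86   84   85    0    0    0    0    0
```

```bash
python3 - <<'E'
from h import *
B=([.405,-.0665,.035],Rt(97));plan([B])
plan([([x,-.0665+.027*(x-.405),.035],Rt(97)) for x in (.44,.54)],B)
E
```

```text
[0.047, 0.056, 1.062, 0.078, -0.0, 0.004] rows>= 5.3
[0.0, 0.139, -0.017, 0.0, 0.0, 0.0] rows>= 0.7
[0.0, 0.536, -0.066, 0.0, 0.0, 0.0] rows>= 2.7
```

{"op": "send_rows", "data": {"moves": [[0.047, 0.056, 1, 0.078, 0, 0.004], [0.047, 0.056, 1, 0.078, 0, 0.004], [0.047, 0.056, 1, 0.078, 0, 0.004], [0.047, 0.056, 1, 0.078, 0, 0.004], [0.047, 0.056, 1, 0.078, 0, 0.004], [0.047, 0.056, 1, 0.078, 0, 0.004], [0.047, 0.056, 1, 0.078, 0, 0.004]], "grip": 0}}

```text
time_s: 2.2
position: [0.4041, -0.0699, 0.0497]
tcp_rot: [[-0.021, 0.992, -0.126], [1.0, 0.021, -0.002], [0.001, -0.126, -0.992]]
force: [0.1, 0.6, 0.4]
opening: 0.058
grasp_force: 0.0
```

{"op": "send_rows", "data": {"moves": [[0, 0.0, 0.05, 0, 0, 0], [0, 0.08, 0.05, 0, 0, 0], [0, 0.12, 0.045, 0, 0, 0], [0, 0.16, 0.04, 0, 0, 0], [0, 0.2, 0.035, 0, 0, 0], [0, 0.24, 0.03, 0, 0, 0], [0, 0.28, 0.025, 0, 0, 0], [0, 0.28, 0.025, 0, 0, 0]]}}

```text
time_s: 3.0
position: [0.476, -0.068, 0.0357]
tcp_rot: [[-0.023, 0.993, -0.119], [1.0, 0.022, -0.004], [-0.001, -0.119, -0.993]]
force: [-0.1, -0.3, -0.1]
opening: 0.007
grasp_force: 0.0
```

```bash
python3 - <<'E'
from h import *
st()
p,d,X=cloud("top")
cv2.imwrite("pics/top1.png",cv2.resize(p[180:360,240:480,::-1],(800,600)))
E
```

```text
t 3.0 p [ 0.476  -0.068   0.0357] q [-19.7  36.4 104.3  -3.5  45.7 -18.4] F [-0.1 -0.3 -0.1] op 0.007 gf 0.0 pitch 83.2 xyaw 91.3
```

View pics/top1.png

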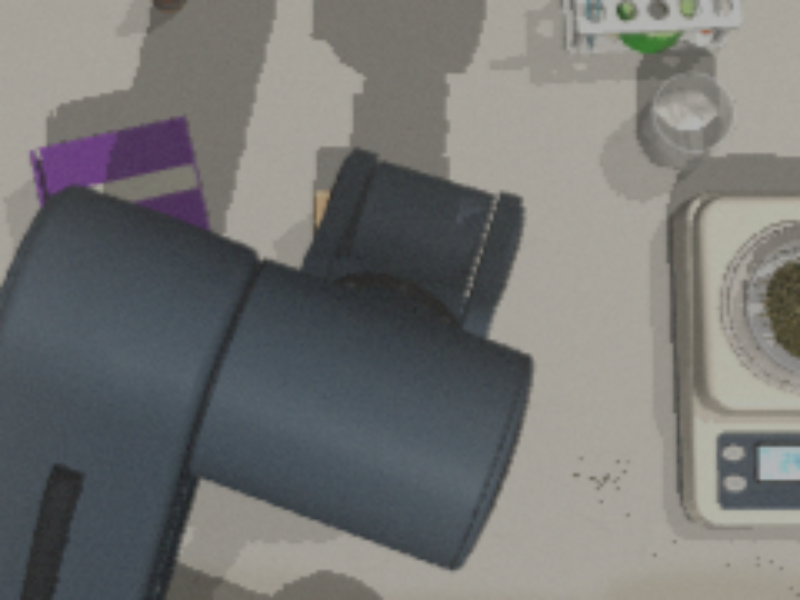

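The view is mostly covered by the arm, but the carton's far left corner, now at full-image (335,237), has moved ~30 mm. It is sliding rather than tipping, so I continue the push and then back off.

{"op": "send_rows", "data": {"moves": [[0, 0.04, -0.005, 0, 0, 0], [0, 0.08, -0.01, 0, 0, 0], [0, 0.12, -0.015, 0, 0, 0], [0, 0.16, -0.02, 0, 0, 0], [0, 0.2, -0.025, 0, 0, 0], [0, 0.24, -0.03, 0, 0, 0], [0, 0.27, -0.033, 0, 0, 0], [0, 0.28, -0.034, 0, 0, 0]]}}

```text
time_s: 3.85
position: [0.5452, -0.0662, 0.0355]
tcp_rot: [[-0.022, 0.992, -0.121], [1.0, 0.022, -0.003], [-0.001, -0.121, -0.993]]
force: [-0.9, -0.1, 1.3]
opening: 0.004
grasp_force: 0.8
```

{"op": "send_rows", "data": {"moves": [[0, -0.2, 0, 0, 0, 0], [0, -0.4, -0.3, 0, 0, 0], [0, -0.6, -1, 0, 0, 0], [0, -0.6, -1, 0, 0, 0], [0, -0.6, -1, 0, 0, 0], [0, -0.6, -1, 0, 0, 0], [0, -0.6, -1, 0, 0, 0], [0, -0.6, -1, 0, 0, 0]], "grip": 0.6}}

```text
time_s: 4.65
position: [0.4276, -0.0694, 0.3056]
tcp_rot: [[-0.022, 0.993, -0.113], [1.0, 0.021, -0.007], [-0.004, -0.113, -0.994]]
force: [0.8, -0.3, -0.7]
opening: 0.584
grasp_force: 0.0
```

```bash
cat >> h.py <<'E'
def brown(p,d,X,box=(.35,.85,-.2,.08)):
    h=cv2.cvtColor(p,cv2.COLOR_RGB2HSV)
    return (h[...,0]>8)&(h[...,0]<24)&(h[...,1]>60)&(d>0)&(X[...,0]>box[0])&(X[...,0]<box[1])&(X[...,1]>box[2])&(X[...,1]<box[3])&(X[...,2]>.006)
E
python3 - <<'E'
from h import *
s=st()
for n in("scene","top"):
    p,d,X=cloud(n);m=brown(p,d,X);P=X[m];print(n,len(P),np.percentile(P[:,2],[5,50,99]),P.min(0),P.max(0))
    cv2.imwrite(f"pics/{n}2.png",p[:,:,::-1])
    t=P[abs(P[:,2]-.078)<.01];t=t[(t[:,0]>.60)];print('far top edge',np.percentile(t[:,0],[1,99]),np.percentile(t[:,1],[1,99]))
a=cv2.imread("pics/scene2.png")[170:320,240:440];b=cv2.imread("pics/top2.png")[200:350,280:480]
cv2.imwrite("pics/c3.png",np.vstack([cv2.resize(a,(400,300)),cv2.resize(b,(400,300))]))
E
```

```text
t 4.65 p [ 0.4276 -0.0694  0.3056] q [-21.8  10.5  94.2  -2.8  81.2 -22.5] F [ 0.8 -0.3 -0.7] op 0.584 gf 0.0 pitch 83.5 xyaw 91.3
scene 202 [0.01096892 0.06020738 0.51844853] [ 0.35353452 -0.09713955  0.0062759 ] [ 6.81305425e-01 -3.12714403e-04  5.25436301e-01]
far top edge [0.63636196 0.67773244] [-0.02267495 -0.00111386]
top 616 [0.03484142 0.07520924 0.08351659] [ 0.45213247 -0.10391072  0.00783852] [0.68312547 0.04203997 0.66333476]
far top edge [0.60218277 0.68216148] [-0.10318609 -0.00681767]
```

View pics/c3.png

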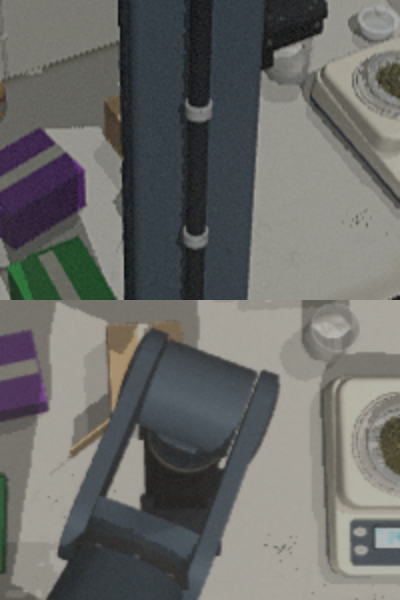

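The arm hides most of the carton, but its far edge (~x 0.681) and left edge are visible, and it lies flat as before. I measure the edges and plan the hooking pose.

```bash
python3 - <<'E'
from h import *
p=cv2.imread("pics/top2.png")[:,:,::-1];h=cv2.cvtColor(np.ascontiguousarray(p),cv2.COLOR_RGB2HSV)
m=((h[...,0]>8)&(h[...,0]<24)&(h[...,1]>60)).astype(np.uint8);m[:195]=0;m[290:]=0;m[:,:325]=0;m[:,400:]=0
v,u=np.nonzero(m)
L=[];
for r in range(212,246,3):
    k=u[v==r]
    if len(k):L.append(ray("top",k.min()-.5,r,.076))
L=np.array(L);print('left edge',L.round(4)[::3],np.polyfit(L[:,0],L[:,1],1))
T=[]
for c in range(336,371,3):
    k=v[u==c]
    if len(k):T.append(ray("top",c,k.min()-.5,.076))
T=np.array(T);print('far',T.round(4)[::3],np.polyfit(T[:,1],T[:,0],1))
print('right',[ray("top",u[v==r].max()+.5,r,.076).round(4) for r in(213,215,218) if (v==r).any()])
Rp=Rt(40)
plan([([.50,-.063,.16],Rp)])
E
```

```text
left edge [[ 0.678  -0.0054  0.076 ]
 [ 0.6532 -0.0029  0.076 ]
 [ 0.6285 -0.0058  0.076 ]
 [ 0.604  -0.006   0.076 ]] [ 0.03494671 -0.02764845]
far [[ 0.6795 -0.012   0.076 ]
 [ 0.6798 -0.0362  0.076 ]
 [ 0.6829 -0.0603  0.076 ]
 [ 0.6833 -0.0845  0.076 ]] [-0.13136049  0.66004105]
right [array([ 0.6766, -0.1046,  0.076 ]), array([ 0.6711, -0.1046,  0.076 ]), array([ 0.6628, -0.1046,  0.076 ])]
[0.016, 0.364, 0.527, -0.633, 0.001, -0.002] rows>= 6.6
```

```bash
python3 - <<'E'
from h import *
Y=lambda x:-.059+.032*(x-.562)
T=lambda x,z,p:([x,Y(x),z],Rt(p,1.8))
A=T(.5606,.1009,45);plan([A])
plan([T(.596,.0655,45)],A)
B=T(.596,.0655,45)
plan([T(.6235,.098,45),T(.653,.12,45),T(.676,.13,45)],B)
E
```

```text
[0.027, 0.634, 0.732, -0.577, 0.002, -0.006] rows>= 6.0
[0.0, 0.0, 0.2, 0.0, 0.0, 0.0] rows>= 1.0
[0.0, 0.17, -0.014, 0.0, 0.0, 0.0] rows>= 0.9
[0.0, 0.315, 0.007, 0.0, 0.0, 0.0] rows>= 1.6
[0.0, 0.409, 0.044, 0.0, 0.0, 0.0] rows>= 2.1
```

{"op": "send_rows", "data": {"moves": [[0.027, 0.634, 0.732, -0.577, 0.002, -0.006], [0.027, 0.634, 0.732, -0.577, 0.002, -0.006], [0.027, 0.634, 0.732, -0.577, 0.002, -0.006], [0.027, 0.634, 0.732, -0.577, 0.002, -0.006], [0.027, 0.634, 0.732, -0.577, 0.002, -0.006], [0.027, 0.634, 0.732, -0.577, 0.002, -0.006], [0.027, 0.634, 0.732, -0.577, 0.002, -0.006], [0.027, 0.634, 0.732, -0.577, 0.002, -0.006]], "grip": 0.6}}

```text
time_s: 5.55
position: [0.5541, -0.0238, 0.13]
tcp_rot: [[-0.114, 0.851, 0.513], [0.988, 0.041, 0.152], [0.109, 0.524, -0.845]]
force: [0.6, 0.4, 0.1]
opening: 0.598
grasp_force: 0.0
```

```bash
python3 - <<'E'
from h import *
s=st()
p,d=viewer.capture("wrist");cv2.imwrite("pics/w1.png",p[:,:,::-1])
i=viewer.camera_info("wrist");T=i['tool_from_camera']
v,u=np.mgrid[:480,:640];c=np.stack([(u-i['cx'])/i['fx']*d,(v-i['cy'])/i['fy']*d,d],-1)
X=(c@T[:3,:3].T+T[:3,3])@s['tcp_rot'].T+s['position']
m=brown(p,d,X);P=X[m];print(m.sum(),P.min(0),P.max(0))
t=X[m&(X[...,2]>.068)&(X[...,2]<.09)]
if len(t):print('top',np.percentile(t[:,0],[1,50,99]),np.percentile(t[:,1],[1,99]),np.median(t[:,2]))
np.savez("w1.npz",X=X,m=m)
E
```

```text
t 5.55 p [ 0.5541 -0.0238  0.13  ] q [-27.9  25.2 121.3  68.7  23.7 -94.8] F [0.6 0.4 0.1] op 0.598 gf 0.0 pitch 57.6 xyaw 96.6
28857 [ 0.42966104 -0.12588847  0.00601767] [0.67865901 0.04529253 0.28079402]
top [0.50990466 0.59534269 0.67422548] [-0.10739924  0.03941549] 0.07625577490191895
```

View pics/w1.png

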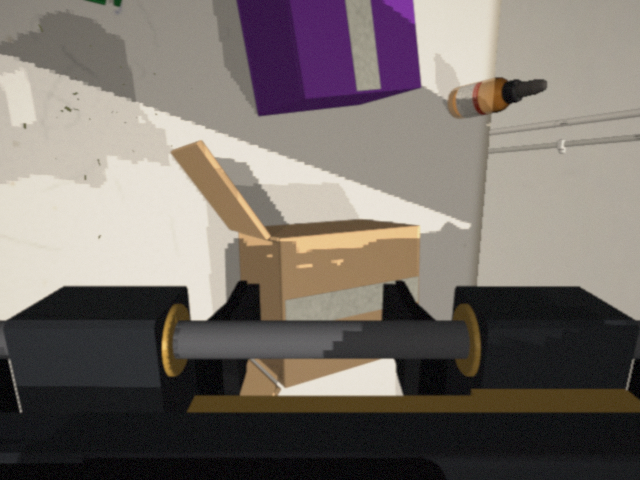

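The move passed near a wrist singularity: q4 has rolled to 69° and the tool is off target. The view shows the carton undisturbed, with the mouth facing the gripper. I fit the arm's kinematics so I can plan within a safe branch.

```bash
cat > kin.py <<'E'
import numpy as np
from scipy.optimize import least_squares
from scipy.spatial.transform import Rotation as Ro
D=[([-81.675,30.224,82.088,0,67.689,-10.227],[.19876,-.5917,.18784]),([-27.6,4,102.6,0,73.4,-29.5],[.3913,-.0789,.3004]),
([-19.7,36.4,104.3,-3.5,45.7,-18.4],[.476,-.068,.0357]),([-21.8,10.5,94.2,-2.8,81.2,-22.5],[.4276,-.0694,.3056]),([-27.9,25.2,121.3,68.7,23.7,-94.8],[.5541,-.0238,.13])]
def fk(q,k):
    L1,L2,a1,h,L3,d=k;e=lambda a,t:Ro.from_euler(a,t,degrees=True)
    z=np.array([0,0,1.])
    R1=e('z',q[0]);R2=R1*e('y',q[1]);R3=R2*e('y',q[2]);R4=R3*e('z',q[3]);R5=R4*e('y',q[4]);R6=R5*e('z',q[5])
    p=R1.apply([a1,d,h])+R2.apply(z*L1)+R3.apply(z*L2)+R5.apply(z*L3)
    return p,(R6*e('z',90)).as_matrix()
r=least_squares(lambda k:np.concatenate([fk(q,k)[0]-p for q,p in D]),[.56,.39,0,.18,.33,.111]);K=r.x
LO=np.array([-176,-43,12.6,-81,.5,-163]);HI=np.array([176,126,139.8,261,151,163])
def ik(p,R,q0):
    f=lambda q:(lambda P:np.r_[(P[0]-p)*1e3,Ro.from_matrix(P[1].T@R).as_rotvec()*100])(fk(q,K))
    s=least_squares(f,np.clip(q0,LO+.1,HI-.1),bounds=(LO,HI));return s.x,np.sqrt(2*s.cost)
E
python3 - <<'E'
from kin import *;from h import *
print(K.round(4),np.abs(r.fun).max())
s=readout.read_state();print(fk(s['joint_positions'],K)[1].round(3).tolist(),s['tcp_rot'].round(3).tolist())
for pit in(45,50,55,60):
  for (x,z) in((.56,.10),(.596,.0655),(.653,.12),(.676,.13),(.70,.10)):
    print(pit,x,z,*[ (a.round(0).tolist(),e.round(1)) for a,e in [ik([x,-.058,z],Rt(pit,1.8),np.array([-15,30,100,0,20,-15.]))]])
E
```

```text
[0.4744 0.3681 0.0026 0.2391 0.3036 0.1131] 0.03229609382608545
[[-0.114, 0.852, 0.512], [0.987, 0.04, 0.153], [0.11, 0.523, -0.845]] [[-0.114, 0.852, 0.512], [0.987, 0.04, 0.153], [0.11, 0.523, -0.845]]
45 0.56 0.1 ([-29.0, 27.0, 135.0, 133.0, 30.0, -161.0], np.float64(0.0))
45 0.596 0.0655 ([-27.0, 34.0, 129.0, 138.0, 31.0, -163.0], np.float64(1.3))
45 0.653 0.12 ([-23.0, 30.0, 119.0, 122.0, 21.0, -142.0], np.float64(0.0))
45 0.676 0.13 ([-22.0, 30.0, 115.0, 115.0, 18.0, -133.0], np.float64(0.0))
45 0.7 0.1 ([-21.0, 36.0, 112.0, 122.0, 19.0, -140.0], np.float64(0.0))
50 0.56 0.1 ([-28.0, 25.0, 131.0, 122.0, 22.0, -148.0], np.float64(0.0))
50 0.596 0.0655 ([-25.0, 32.0, 126.0, 131.0, 23.0, -154.0], np.float64(0.0))
50 0.653 0.12 ([-22.0, 29.0, 115.0, 98.0, 15.0, -117.0], np.float64(0.0))
50 0.676 0.13 ([-21.0, 30.0, 111.0, 86.0, 15.0, -103.0], np.float64(0.0))
50 0.7 0.1 ([-20.0, 35.0, 108.0, 94.0, 14.0, -112.0], np.float64(0.0))
55 0.56 0.1 ([-26.0, 24.0, 127.0, 101.0, 16.0, -125.0], np.float64(0.0))
55 0.596 0.0655 ([-24.0, 31.0, 123.0, 112.0, 16.0, -135.0], np.float64(0.0))
55 0.653 0.12 ([-21.0, 29.0, 111.0, 63.0, 15.0, -81.0], np.float64(0.0))
55 0.676 0.13 ([-20.0, 30.0, 107.0, 52.0, 16.0, -69.0], np.float64(0.0))
55 0.7 0.1 ([-19.0, 35.0, 104.0, 57.0, 14.0, -74.0], np.float64(0.0))
60 0.56 0.1 ([-25.0, 24.0, 123.0, 67.0, 14.0, -89.0], np.float64(0.0))
60 0.596 0.0655 ([-23.0, 31.0, 118.0, 77.0, 12.0, -98.0], np.float64(0.0))
60 0.653 0.12 ([-20.0, 30.0, 107.0, 36.0, 19.0, -54.0], np.float64(0.0))
60 0.676 0.13 ([-19.0, 31.0, 102.0, 30.0, 21.0, -47.0], np.float64(0.0))
60 0.7 0.1 ([-18.0, 36.0, 99.0, 32.0, 19.0, -48.0], np.float64(0.0))
```

```bash
python3 - <<'E'
s=open('kin.py').read()
s=s.replace("L1,L2,a1,h,L3,d=k","L1,L2,a1,h,L3,d,a3,w,wx=k").replace("+R3.apply(z*L2)","+R3.apply([a3,0,L2])+R4.apply([0,w,0])+R5.apply([wx,0,0])").replace(".33,.111]",".33,.111,0,0,0]")
open('kin.py','w').write(s)
from kin import *;from h import *
print(K.round(4),np.abs(r.fun).max())
Y=lambda x:-.059+.032*(x-.562)
T=lambda x,z,p:([x,Y(x),z],Rt(p,1.8))
q=readout.read_state()['joint_positions']
for x,z,p in((.563,.101,50),(.595,.069,50),(.625,.103,50),(.6545,.1246,50),(.677,.1346,50),(.6637,.1234,50),(.67,.11,60),(.68,.10,75),(.69,.10,90)):
    q,e=ik(np.array(T(x,z,p)[0]),T(x,z,p)[1],q);print(x,z,p,q.round(0),e.round(2))
plan([T(.563,.101,50)])
A=T(.563,.101,50);plan([T(.595,.069,50)],A)
E
```

```text
[0.5878 0.392  0.0042 0.2668 0.3312 0.1097 0.1148 0.0012 0.0048] 0.0005981704896561579
0.563 0.101 50 [ -29.   33.  129.  131.   26. -159.] 0.0
0.595 0.069 50 [ -26.   38.  125.  137.   27. -163.] 0.0
0.625 0.103 50 [ -24.   34.  120.  122.   20. -145.] 0.0
0.6545 0.1246 50 [ -23.   32.  115.  105.   16. -125.] 0.0
0.677 0.1346 50 [ -22.   31.  112.   92.   15. -111.] 0.0
0.6637 0.1234 50 [ -22.   32.  114.  103.   16. -123.] 0.0
0.67 0.11 60 [-20.  32. 105.  37.  18. -55.] 0.0
0.68 0.1 75 [-16.  35.  91.   7.  39. -23.] 0.0
0.69 0.1 90 [-14.  41.  76.   0.  63. -16.] 0.0
[-0.156, -0.028, 0.091, -0.095, -0.088, 0.002] rows>= 1.4
[0.0, 0.016, 0.18, 0.0, 0.0, 0.0] rows>= 0.9
```

```bash
python3 - <<'E'
from kin import *;from h import *
Y=lambda x:-.059+.032*(x-.562)
T=lambda x,z,p:([x,Y(x),z],Rt(p,1.8))
q=readout.read_state()['joint_positions']
for x,z,p in((.569,.109,55),(.5977,.0684,55),(.628,.1025,55),(.658,.124,55),(.681,.134,55)):
    q,e=ik(np.array(T(x,z,p)[0]),T(x,z,p)[1],q);print(x,z,p,q.round(0),e.round(2))
A=T(.569,.109,55)
plan([A]);B=T(.5977,.0684,55);plan([B],A);plan([T(.628,.1025,55),T(.643,.114,55),T(.658,.124,55),T(.681,.134,55)],B)
E
```

```text
0.569 0.109 55 [ -27.   29.  124.  106.   17. -131.] 0.0
0.5977 0.0684 55 [ -25.   36.  121.  121.   17. -145.] 0.0
0.628 0.1025 55 [ -23.   32.  116.   91.   14. -112.] 0.0
0.658 0.124 55 [-22.  31. 111.  66.  14. -85.] 0.0
0.681 0.134 55 [-20.  31. 107.  53.  16. -71.] 0.0
[-0.155, 0.009, 0.076, -0.039, -0.088, 0.006] rows>= 1.0
[0.0, 0.001, 0.199, 0.0, 0.0, 0.0] rows>= 1.0
[0.0, 0.178, -0.042, 0.0, 0.0, 0.0] rows>= 0.9
[0.0, 0.253, -0.045, 0.0, 0.0, 0.0] rows>= 1.3
[0.0, 0.325, -0.044, 0.0, 0.0, 0.0] rows>= 1.6
[0.0, 0.424, -0.024, 0.0, 0.0, 0.0] rows>= 2.1
```

{"op": "send_rows", "data": {"moves": [[-0.04, 0.002, 0.02, -0.01, -0.02, 0.001], [-0.08, 0.005, 0.04, -0.02, -0.04, 0.003], [-0.12, 0.007, 0.06, -0.03, -0.07, 0.005], [-0.155, 0.009, 0.076, -0.039, -0.088, 0.006], [-0.155, 0.009, 0.076, -0.039, -0.088, 0.006], [-0.155, 0.009, 0.076, -0.039, -0.088, 0.006], [-0.155, 0.009, 0.076, -0.039, -0.088, 0.006], [-0.155, 0.009, 0.076, -0.039, -0.088, 0.006]], "grip": 0.85}}

```text
time_s: 6.4
position: [0.5717, -0.0597, 0.1139]
tcp_rot: [[-0.032, 0.816, 0.577], [0.999, 0.028, 0.015], [-0.004, 0.578, -0.816]]
force: [-0.3, -0.8, 0.1]
opening: 0.851
grasp_force: 0.0
```

```bash
python3 - <<'E'
from h import *
st()
Y=lambda x:-.059+.032*(x-.562)
plan([([.569,Y(.569),.109],Rt(55,1.8)),([.5977,Y(.5977),.0684],Rt(55,1.8))])
E
```

```text
t 6.4 p [ 0.5717 -0.0597  0.1139] q [ -26.7   28.7  123.4  103.7   16.3 -128.3] F [-0.3 -0.8  0.1] op 0.851 gf 0.0 pitch 54.7 xyaw 91.8
[0.004, -0.02, 0.01, 0.003, 0.002, 0.001] rows>= 0.1
[0.005, -0.02, 0.209, 0.003, 0.002, 0.001] rows>= 1.0
```

{"op": "send_rows", "data": {"moves": [[0.002, -0.02, 0.03, 0, 0, 0], [0.004, -0.02, 0.06, 0, 0, 0], [0.005, -0.02, 0.09, 0, 0, 0], [0.005, -0.02, 0.12, 0, 0, 0], [0.005, -0.02, 0.15, 0, 0, 0], [0.005, -0.02, 0.18, 0, 0, 0], [0.005, -0.02, 0.21, 0, 0, 0], [0.005, -0.02, 0.21, 0, 0, 0], [0.005, -0.02, 0.21, 0, 0, 0]]}}

```text
time_s: 7.3
position: [0.5978, -0.0578, 0.0681]
tcp_rot: [[-0.031, 0.816, 0.577], [1.0, 0.028, 0.015], [-0.003, 0.578, -0.816]]
force: [-0.2, 0.8, 0.2]
opening: 0.85
grasp_force: 0.0
```

```bash
cat >> h.py <<'E'
def wrist():
    s=readout.read_state();p,d=viewer.capture("wrist");i=viewer.camera_info("wrist");T=i['tool_from_camera']
    v,u=np.mgrid[:480,:640];c=np.stack([(u-i['cx'])/i['fx']*d,(v-i['cy'])/i['fy']*d,d],-1)
    return p,d,(c@T[:3,:3].T+T[:3,3])@s['tcp_rot'].T+s['position']
E
python3 - <<'E'
from h import *
st();p,d,X=wrist();cv2.imwrite("pics/w2.png",p[:,:,::-1])
m=brown(p,d,X)&(X[...,2]>.07)&(X[...,2]<.084);t=X[m]
print(len(t))
for y0 in(-.09,-.075,-.04,-.025):
    k=t[abs(t[:,1]-y0)<.006]
    if len(k)>5:print(y0,np.percentile(k[:,0],[1,99]).round(4),np.median(k[:,2]))
E
```

```text
t 7.3 p [ 0.5978 -0.0578  0.0681] q [ -24.7   35.9  121.3  122.3   17.6 -145.9] F [-0.2  0.8  0.2] op 0.85 gf 0.0 pitch 54.7 xyaw 91.8
23925
-0.09 [0.5615 0.6548] 0.07638225629951229
-0.075 [0.5684 0.6783] 0.07642443747635545
-0.04 [0.5582 0.6748] 0.07640927872645065
-0.025 [0.5573 0.675 ] 0.07639448590101919
```

View pics/w2.png

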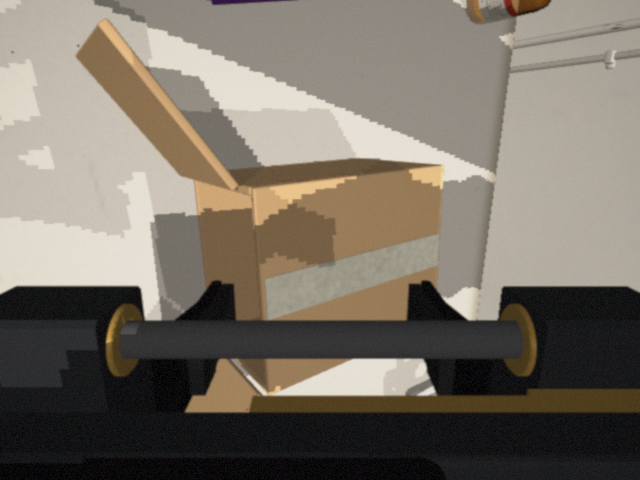

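The mouth edge measures x≈0.559, z≈0.076. One finger is inside the mouth below the wall (left in the picture) and the other is above it, with no contact yet. Now I lift along the arc.

{"op": "send_rows", "data": {"moves": [[0, 0.04, -0.01, 0, 0, 0], [0, 0.08, -0.02, 0, 0, 0], [0, 0.11, -0.03, 0, 0, 0], [0, 0.14, -0.035, 0, 0, 0], [0, 0.175, -0.042, 0, 0, 0], [0, 0.21, -0.044, 0, 0, 0], [0, 0.25, -0.045, 0, 0, 0], [0, 0.285, -0.045, 0, 0, 0], [0, 0.32, -0.044, 0, 0, 0], [0, 0.35, -0.04, 0, 0, 0], [0, 0.38, -0.035, 0, 0, 0], [0, 0.38, -0.035, 0, 0, 0]]}}

```text
time_s: 8.55
position: [0.6712, -0.0557, 0.1313]
tcp_rot: [[-0.032, 0.815, 0.579], [0.999, 0.029, 0.014], [-0.005, 0.579, -0.815]]
force: [0.6, -0.5, -0.3]
opening: 0.849
grasp_force: 0.0
```

```bash
cat >> h.py <<'E'
def tilt(save=None):
    """plane of the carton's +x wall seen by the wrist camera"""
    p,d,X=wrist()
    if save:cv2.imwrite(save,p[:,:,::-1])
    m=brown(p,d,X,(.4,.85,-.095,-.015))&(X[...,2]>.02);P=X[m]
    best=None;rng=np.random.default_rng(0)
    for _ in range(300):
        a,b,c=P[rng.choice(len(P),3,0)];n=np.cross(b-a,c-a);l=np.linalg.norm(n)
        if l<1e-6:continue
        n/=l
        if abs(n[1])>.25:continue
        k=abs((P-a)@n)<.002
        if best is None or k.sum()>best.sum():best=k
    Q=P[best];c=Q.mean(0);n=np.linalg.svd(Q-c,full_matrices=False)[2][2];n*=np.sign(n[2]+n[0])
    f=np.array([n[2],0,-n[0]]);s=(Q-c)@f
    print('plane n',n.round(3),'phi',np.degrees(np.arctan2(n[0],n[2])).round(1),'c',c.round(4),'n',len(Q),'ends',(c+f*np.percentile(s,0.5)).round(4),(c+f*np.percentile(s,99.5)).round(4))
E
python3 - <<'E'
from h import *
st();tilt("pics/w3.png")
E
```

```text
t 8.55 p [ 0.6712 -0.0557  0.1313] q [-20.7  30.6 109.1  61.7  14.3 -79.8] F [ 0.6 -0.5 -0.3] op 0.849 gf 0.0 pitch 54.6 xyaw 91.8
plane n [0.001 0.001 1.   ] phi 0.1 c [ 0.614  -0.0412  0.0765] n 18577 ends [ 0.558  -0.0412  0.0765] [ 0.6792 -0.0412  0.0764]
```

View pics/w3.png

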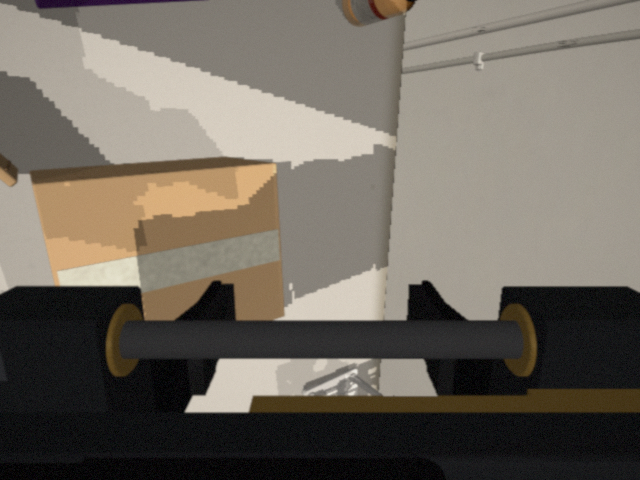

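The gripper is now above the carton, which has not moved: the finger slid past the edge. I check the real finger extent from the wrist depth image.

```bash
python3 - <<'E'
from h import *
s=readout.read_state();p,d,X=wrist()
t=(X-s['position'])@s['tcp_rot']
m=(d>0)&(abs(t[...,1])<.11)&(t[...,2]<.02)&(t[...,2]>-.16)&(abs(t[...,0])<.05)
print(m.sum())
for r in range(255,400,10):
    for a,b in((140,320),(320,520)):
        k=np.nonzero(m[r,a:b])[0]+a
        if len(k):
            c=(k.max() if a<300 else k.min());print(r,c,'inner',(t[r,c]*1000).round(0),'outer',(t[r,k.min() if a<300 else k.max()]*1000).round(0),end=' | ')
    print()
q=t[m&(p.max(-1)<90)];print(q.max(0))
E
```

```text
119796
255 206 inner [  6. -64.  20.] outer [ 11. -92.   1.] | 
265 206 inner [ -0. -64.  20.] outer [  6. -92.   1.] | 
275 203 inner [ -6. -66.  20.] outer [  1. -93.   1.] | 
285 233 inner [  9. -37. -35.] outer [ -4. -93.  -1.] | 285 408 inner [  9.  37. -35.] outer [ 11.  45. -40.] | 
295 233 inner [  5. -37. -36.] outer [  35.  -42. -109.] | 295 408 inner [  5.  37. -36.] outer [  38.   42. -116.] | 
305 234 inner [  0. -37. -36.] outer [  33.  -42. -108.] | 305 407 inner [ -0.  37. -35.] outer [  36.   42. -117.] | 
315 235 inner [ -5. -37. -34.] outer [  32.  -41. -112.] | 315 406 inner [ -5.  37. -35.] outer [  35.   41. -119.] | 
325 319 inner [  32.   -0. -118.] outer [  33.  -37. -119.] | 325 320 inner [  33.   -0. -119.] outer [  33.   41. -119.] | 
335 319 inner [  31.   -0. -121.] outer [  32.  -37. -122.] | 335 320 inner [  32.   -0. -121.] outer [  32.   41. -121.] | 
345 319 inner [  30.   -0. -121.] outer [  30.  -37. -122.] | 345 320 inner [  30.   -0. -123.] outer [  30.   40. -122.] | 
355 319 inner [  28.   -0. -122.] outer [  27.  -37. -122.] | 355 320 inner [  27.   -0. -121.] outer [  28.   40. -122.] | 
365 215 inner [ -9. -38. -67.] outer [  19.  -42. -113.] | 365 426 inner [ -8.  37. -69.] outer [  25.   41. -121.] | 
375 213 inner [ -9. -37. -73.] outer [  18.  -42. -114.] | 375 428 inner [ -9.  37. -72.] outer [  23.   41. -123.] | 
385 209 inner [-10. -37. -78.] outer [  15.  -42. -114.] | 385 432 inner [ -9.  37. -78.] outer [  19.   42. -120.] | 
395 204 inner [ -9. -37. -84.] outer [  13.  -42. -115.] | 395 437 inner [-10.  37. -82.] outer [  19.   41. -123.] | 
[ 0.03887892  0.07020017 -0.03372378]
```

```bash
python3 - <<'E'
from h import *
z=np.load("scene0.npz");p,d,X=cloud("scene",z['p'],z['d'])
m=(d>0)&(abs(X[...,0]-.199)<.12)&(abs(X[...,1]+.592)<.12)&(X[...,2]>.05)
P=X[m];o=np.argsort(P[:,2]);print(len(P),P[o[:200:20]].round(3))
h=cv2.imread("pics/w1.png")
E
```

```text
3085 [[ 0.187 -0.546  0.223]
 [ 0.193 -0.538  0.231]
 [ 0.191 -0.543  0.238]
 [ 0.181 -0.544  0.244]
 [ 0.189 -0.536  0.25 ]
 [ 0.175 -0.544  0.257]
 [ 0.193 -0.536  0.263]
 [ 0.205 -0.503  0.294]
 [ 0.184 -0.654  0.297]
 [ 0.197 -0.502  0.298]]
```

The scene depth confirms it: the fingers actually end 35 mm behind the reported TCP. I re-plan with the true tip.

```bash
cat >> h.py <<'E'
OFF=.035
def TT(x,z,p,yaw=1.8,y=None):
    """target (reported TCP) for the true finger tip at x,z on the carton's axis"""
    R=Rt(p,yaw);y=-.0577+.03*(x-.562) if y is None else y
    return (np.array([x,y,z])+OFF*R[:,2],R)
def Ephi(ph,piv=(.679,0),rel=(-.12,.074)):
    c,s=np.cos(np.radians(ph)),np.sin(np.radians(ph));return np.array([piv[0]+rel[0]*c+rel[1]*s,piv[1]-rel[0]*s+rel[1]*c])
E
python3 - <<'E'
from kin import *;from h import *
q0=readout.read_state()['joint_positions']
for pit in (40,45,50):
    zt=np.array([np.cos(np.radians(pit)),-np.sin(np.radians(pit))]);yt=np.array([-zt[1],zt[0]]);q=q0
    W=[Ephi(0)+.02*yt-.02*zt,Ephi(0)+.02*yt+.03*zt]+[Ephi(f)+.0306*yt+.03*zt for f in(15,30,40)]
    for w in W:
        t=TT(*w,pit);q,e=ik(t[0],t[1],q);print(pit,w.round(4),t[0].round(4),q.round(0),e.round(2))
E
```

```text
40 [0.5565 0.1022] [ 0.5833 -0.057   0.0797] [ -32.   40.  129.  132.   38. -163.] 11.72
40 [0.5948 0.07  ] [ 0.6216 -0.0559  0.0475] [ -29.   45.  124.  135.   37. -163.] 11.74
40 [0.6249 0.1067] [ 0.6517 -0.055   0.0842] [ -26.   41.  122.  139.   35. -163.] 4.49
40 [0.6547 0.1282] [ 0.6815 -0.0541  0.1057] [ -23.   39.  119.  142.   31. -163.] 0.0
40 [0.6773 0.138 ] [ 0.7041 -0.0534  0.1155] [ -22.   38.  116.  138.   28. -158.] 0.0
45 [0.559  0.1023] [ 0.5837 -0.057   0.0775] [ -30.   39.  128.  135.   33. -163.] 5.8
45 [0.5944 0.0669] [ 0.6191 -0.056   0.0422] [ -27.   44.  123.  137.   32. -163.] 6.77
45 [0.6251 0.103 ] [ 0.6498 -0.055   0.0782] [ -24.   40.  121.  140.   29. -163.] 0.0
45 [0.6549 0.1245] [ 0.6797 -0.0541  0.0998] [ -22.   38.  116.  133.   23. -153.] 0.0
45 [0.6775 0.1342] [ 0.7022 -0.0535  0.1095] [ -21.   37.  113.  127.   20. -145.] 0.0
50 [0.5615 0.1022] [ 0.584  -0.057   0.0754] [ -27.   37.  127.  137.   27. -163.] 0.14
50 [0.5936 0.0639] [ 0.6161 -0.056   0.0371] [ -25.   43.  122.  139.   27. -163.] 1.95
50 [0.625  0.0992] [ 0.6475 -0.0551  0.0724] [ -23.   38.  118.  130.   21. -151.] 0.0
50 [0.6548 0.1208] [ 0.6773 -0.0542  0.094 ] [ -21.   36.  113.  115.   16. -134.] 0.0
50 [0.6774 0.1305] [ 0.6999 -0.0535  0.1037] [ -20.   36.  110.  103.   14. -121.] 0.0
```

```bash
python3 - <<'E'
from kin import *;from h import *
q=readout.read_state()['joint_positions'];pit=55
zt=np.array([np.cos(np.radians(pit)),-np.sin(np.radians(pit))]);yt=np.array([-zt[1],zt[0]])
W=[Ephi(0)+.026*yt-.02*zt,Ephi(0)+.026*yt+.03*zt]+[Ephi(f)+.035*yt+.03*zt for f in(8,15,22,30,40)]
st();B=None
for i,w in enumerate(W):
    t=TT(*w,pit);q,e=ik(t[0],t[1],q);print(w.round(4),t[0].round(4),q.round(0),e.round(2))
    if i<2:plan([t],B);B=t
    else:plan([t],B)
E
```

```text
t 8.65 p [ 0.6699 -0.0553  0.1302] q [-20.7  30.6 109.2  61.8  14.3 -79.9] F [ 0.2  0.1 -0.6] op 0.85 gf 0.0 pitch 54.7 xyaw 91.8
[0.5688 0.1053] [ 0.5889 -0.0569  0.0766] [ -25.   35.  122.  120.   17. -144.] 0.0
[0.005, -0.388, -0.012, 0.003, 0.002, 0.001] rows>= 1.9
[0.5975 0.0643] [ 0.6176 -0.056   0.0357] [ -23.   41.  119.  131.   19. -153.] 0.0
[-0.0, 0.0, 0.2, 0.0, 0.0, 0.0] rows>= 1.0
[0.6163 0.0855] [ 0.6364 -0.0554  0.0568] [ -22.   38.  116.  116.   15. -138.] 0.0
[-0.0, 0.11, -0.026, 0.0, 0.0, 0.0] rows>= 0.6
[0.6281 0.098 ] [ 0.6482 -0.0551  0.0694] [ -22.   37.  114.  105.   14. -125.] 0.0
[-0.0, 0.178, -0.04, 0.0, 0.0, 0.0] rows>= 0.9
[0.6413 0.1091] [ 0.6614 -0.0547  0.0804] [ -21.   36.  112.   92.   13. -112.] 0.0
[-0.0, 0.246, -0.046, 0.0, 0.0, 0.0] rows>= 1.3
[0.658  0.1196] [ 0.678  -0.0542  0.0909] [-20.  35. 109.  78.  13. -96.] 0.0
[-0.0, 0.325, -0.042, 0.0, 0.0, 0.0] rows>= 1.6
[0.6805 0.1293] [ 0.7006 -0.0535  0.1007] [-20.  35. 105.  63.  14. -80.] 0.0
[-0.0, 0.421, -0.022, 0.0, 0.0, 0.0] rows>= 2.1
```

{"op": "send_rows", "data": {"moves": [[0.001, -0.05, -0.002, 0, 0, 0], [0.002, -0.1, -0.004, 0, 0, 0], [0.003, -0.15, -0.006, 0, 0, 0], [0.004, -0.2, -0.008, 0, 0, 0], [0.005, -0.25, -0.01, 0.003, 0.002, 0], [0.005, -0.3, -0.012, 0.003, 0.002, 0], [0.005, -0.35, -0.012, 0.003, 0.002, 0], [0.005, -0.388, -0.012, 0.003, 0.002, 0.001], [0.005, -0.388, -0.012, 0.003, 0.002, 0.001], [0.005, -0.388, -0.012, 0.003, 0.002, 0.001]]}}

```text
time_s: 9.65
position: [0.5893, -0.0569, 0.0764]
tcp_rot: [[-0.031, 0.819, 0.573], [1.0, 0.026, 0.018], [0.0, 0.574, -0.819]]
force: [-0.7, -0.5, -0.8]
opening: 0.852
grasp_force: 0.0
```

{"op": "send_rows", "data": {"moves": [[0, 0, 0.03, 0, 0, 0], [0, 0, 0.06, 0, 0, 0], [0, 0, 0.09, 0, 0, 0], [0, 0, 0.12, 0, 0, 0], [0, 0, 0.15, 0, 0, 0], [0, 0, 0.18, 0, 0, 0], [0, 0, 0.2, 0, 0, 0], [0, 0, 0.2, 0, 0, 0]]}}

```text
time_s: 10.45
position: [0.6183, -0.0559, 0.0348]
tcp_rot: [[-0.032, 0.819, 0.573], [0.999, 0.026, 0.018], [0.0, 0.573, -0.819]]
force: [0.5, 0.7, 0.2]
opening: 0.85
grasp_force: 0.0
```

```bash
python3 - <<'E'
from h import *
st();tilt("pics/w4.png")
E
```

```text
t 10.45 p [ 0.6183 -0.0559  0.0348] q [ -23.4   40.8  118.8  129.3   18.4 -151.9] F [0.5 0.7 0.2] op 0.85 gf 0.0 pitch 55.0 xyaw 91.8
plane n [-0.     0.001  1.   ] phi -0.0 c [ 0.6015 -0.0421  0.0765] n 22132 ends [ 0.5573 -0.0421  0.0765] [ 0.6766 -0.0421  0.0765]
```

Inserted, and the carton is undisturbed. Next I lift to φ≈22 and check.

{"op": "send_rows", "data": {"moves": [[0, 0.03, -0.007, 0, 0, 0], [0, 0.06, -0.014, 0, 0, 0], [0, 0.085, -0.02, 0, 0, 0], [0, 0.11, -0.026, 0, 0, 0], [0, 0.135, -0.031, 0, 0, 0], [0, 0.16, -0.036, 0, 0, 0], [0, 0.18, -0.04, 0, 0, 0], [0, 0.2, -0.042, 0, 0, 0], [0, 0.225, -0.044, 0, 0, 0], [0, 0.246, -0.046, 0, 0, 0], [0, 0.246, -0.046, 0, 0, 0]]}}

```text
time_s: 11.6
position: [0.6621, -0.0545, 0.0809]
tcp_rot: [[-0.033, 0.818, 0.574], [0.999, 0.027, 0.018], [-0.001, 0.575, -0.818]]
force: [-0.0, 0.1, -0.2]
opening: 0.851
grasp_force: 0.2
```

```bash
python3 - <<'E'
from h import *
st();tilt("pics/w5.png")
E
```

```text
t 11.6 p [ 0.6621 -0.0545  0.0809] q [ -21.    35.9  111.8   92.5   12.9 -111.7] F [-0.   0.1 -0.2] op 0.851 gf 0.24996276246383786 pitch 54.9 xyaw 91.9
plane n [0.358 0.025 0.933] phi 21.0 c [ 0.6344 -0.0449  0.0993] n 16347 ends [ 0.5938 -0.0449  0.1149] [ 0.7061 -0.0449  0.0718]
```

Tilted 21° with no sliding. I continue.

{"op": "send_rows", "data": {"moves": [[0, 0.025, 0, 0, 0, 0], [0, 0.05, 0.002, 0, 0, 0], [0, 0.075, 0.004, 0, 0, 0], [0, 0.1, 0.008, 0, 0, 0], [0, 0.12, 0.012, 0, 0, 0], [0, 0.14, 0.016, 0, 0, 0], [0, 0.16, 0.02, 0, 0, 0], [0, 0.175, 0.024, 0, 0, 0], [0, 0.175, 0.024, 0, 0, 0]]}}

```text
time_s: 12.55
position: [0.7011, -0.0532, 0.1004]
tcp_rot: [[-0.032, 0.818, 0.574], [0.999, 0.026, 0.018], [-0.0, 0.574, -0.819]]
force: [-0.4, 0.4, -0.0]
opening: 0.848
grasp_force: 0.1
```

```bash
python3 - <<'E'
from h import *
st();tilt("pics/w6.png")
E
```

```text
t 12.55 p [ 0.7011 -0.0532  0.1004] q [-19.3  35.3 105.7  64.1  13.3 -81.1] F [-0.4  0.4 -0. ] op 0.848 gf 0.08956419944297522 pitch 55.0 xyaw 91.8
plane n [0.627 0.043 0.778] phi 38.9 c [ 0.6212 -0.0422  0.0527] n 13105 ends [ 0.5879 -0.0422  0.0796] [ 0.6617 -0.0422  0.0201]
```

{"op": "send_rows", "data": {"moves": [[0, 0, 0.01, 0, 0, 0], [0, 0, 0.02, 0, 0, 0], [0, 0, 0.03, 0, 0, 0], [0, -0.002, 0.04, 0, 0, 0], [0, -0.004, 0.05, 0, 0, 0], [0, -0.008, 0.058, 0, 0, 0], [0, -0.008, 0.058, 0, 0, 0], [0, -0.008, 0.058, 0, 0, 0], [0, -0.008, 0.058, 0, 0, 0], [0, -0.008, 0.058, 0, 0, 0]], "grip": 0}}

```text
time_s: 13.6
position: [0.7079, -0.0532, 0.0876]
tcp_rot: [[-0.032, 0.818, 0.574], [0.999, 0.026, 0.018], [-0.0, 0.574, -0.819]]
force: [1.4, 0.3, -0.6]
opening: 0.042
grasp_force: 18.6
```

```bash
python3 - <<'E'
from h import *
st();tilt("pics/w7.png")
E
```

```text
t 13.6 p [ 0.7079 -0.0532  0.0876] q [-19.   36.9 105.1  68.3  12.7 -85.1] F [ 1.4  0.3 -0.6] op 0.042 gf 18.609124375507236 pitch 55.0 xyaw 91.8
plane n [0.809 0.033 0.587] phi 54.0 c [ 0.6312 -0.0376  0.0735] n 9300 ends [ 0.6112 -0.0376  0.101 ] [ 0.6696 -0.0376  0.0207]
```

Gripped, with the opening matching the wall thickness and φ=54°. Now I lift slightly and rotate upright in the grip.

```bash
python3 - <<'E'
from kin import *;from h import *
P=[55,65,75,90];Ex=[.6706,.676,.682,.69];Ez=[.149,.148,.142,.128]
def tgt(p):
    R=Rt(p,1.8);E=np.array([np.interp(p,P,Ex),-.0545,np.interp(p,P,Ez)]);return E+(.03+OFF)*R[:,2],R
q=readout.read_state()['joint_positions']
st()
print('c1');ps=[55,56,57.5,59,60.5,62,63.5,65,67,69,71,73]
for p in ps:
    t=tgt(p);q,e=ik(t[0],t[1],q);plan([t]);print(q.round(0),e.round(2))
S=tgt(73);print('c2')
for p in[75,77.5,80,82.5,85,87.5,90]:
    t=tgt(p);q,e=ik(t[0],t[1],q);plan([t],S);print(q.round(0))
E
```

```text
t 13.65 p [ 0.708  -0.0533  0.0877] q [-19.   36.9 105.1  68.3  12.7 -85.1] F [-0.2  0.3  0.9] op 0.043 gf 30.026094981003553 pitch 55.0 xyaw 91.8
c1
[-0.0, 0.018, -0.027, 0.001, 0.0, 0.0] rows>= 0.2
[-19.  36. 105.  62.  13. -79.] 0.0
[-0.0, 0.015, -0.025, 0.012, 0.0, 0.0] rows>= 0.1
[-19.  36. 104.  55.  14. -72.] 0.0
[-0.0, 0.011, -0.023, 0.028, 0.0, 0.0] rows>= 0.3
[-19.  36. 103.  46.  15. -62.] 0.0
[-0.0, 0.006, -0.021, 0.045, 0.0, 0.0] rows>= 0.5
[-18.  36. 101.  38.  17. -54.] 0.0
[-0.0, 0.002, -0.019, 0.062, 0.0, 0.0] rows>= 0.6
[-18.  36. 100.  32.  19. -48.] 0.0
[-0.001, -0.003, -0.018, 0.078, 0.0, 0.0] rows>= 0.8
[-18.  36.  99.  27.  20. -43.] 0.0
[-0.001, -0.007, -0.016, 0.095, 0.0, 0.0] rows>= 1.0
[-18.  36.  98.  23.  22. -39.] 0.0
[-0.001, -0.012, -0.015, 0.112, 0.0, 0.0] rows>= 1.2
[-17.  36.  97.  19.  25. -35.] 0.0
[-0.001, -0.019, -0.01, 0.134, 0.0, 0.0] rows>= 1.4
[-17.  36.  95.  16.  27. -32.] 0.0
[-0.001, -0.027, -0.005, 0.156, 0.0, 0.0] rows>= 1.6
[-17.  37.  94.  13.  30. -29.] 0.0
[-0.001, -0.035, -0.001, 0.178, 0.0, 0.0] rows>= 1.9
[-16.  37.  92.  11.  33. -26.] 0.0
[-0.001, -0.042, 0.003, 0.201, 0.0, 0.0] rows>= 2.1
[-16.  38.  91.   9.  36. -24.] 0.0
c2
[-0.0, -0.006, 0.006, 0.022, -0.0, -0.0] rows>= 0.2
[-16.  38.  89.   7.  39. -23.]
[-0.0, -0.015, 0.016, 0.05, -0.0, -0.0] rows>= 0.5
[-15.  39.  87.   5.  42. -21.]
[-0.0, -0.024, 0.025, 0.078, 0.0, -0.0] rows>= 0.8
[-15.  40.  85.   4.  46. -19.]
[-0.001, -0.033, 0.034, 0.106, 0.0, 0.0] rows>= 1.1
[-15.  41.  83.   3.  49. -18.]
[-0.001, -0.041, 0.042, 0.133, 0.0, -0.0] rows>= 1.4
[-14.  42.  81.   2.  52. -17.]
[-0.001, -0.05, 0.05, 0.161, -0.0, -0.0] rows>= 1.7
[-14.  43.  79.   1.  56. -16.]
[-0.001, -0.059, 0.058, 0.189, 0.0, -0.0] rows>= 2.0
[-14.  44.  77.  -0.  59. -16.]
```

{"op": "send_rows", "data": {"moves": [[0, 0.018, -0.027, 0, 0, 0], [0, 0.015, -0.025, 0.012, 0, 0], [0, 0.011, -0.023, 0.028, 0, 0], [0, 0.006, -0.021, 0.045, 0, 0], [0, 0.002, -0.019, 0.062, 0, 0], [0, -0.003, -0.018, 0.078, 0, 0], [0, -0.007, -0.016, 0.095, 0, 0], [0, -0.012, -0.015, 0.112, 0, 0], [0, -0.019, -0.01, 0.134, 0, 0], [0, -0.027, -0.005, 0.156, 0, 0], [0, -0.035, -0.001, 0.178, 0, 0], [0, -0.042, 0.003, 0.2, 0, 0]]}}

```text
time_s: 14.85
position: [0.6984, -0.0531, 0.0798]
tcp_rot: [[-0.032, 0.957, 0.289], [0.999, 0.03, 0.01], [0.001, 0.289, -0.957]]
force: [0.3, -0.0, -1.9]
opening: 0.047
grasp_force: 30.0
```

{"op": "send_rows", "data": {"moves": [[0, -0.006, 0.006, 0.022, 0, 0], [0, -0.015, 0.016, 0.05, 0, 0], [0, -0.024, 0.025, 0.078, 0, 0], [0, -0.033, 0.034, 0.106, 0, 0], [0, -0.041, 0.042, 0.133, 0, 0], [0, -0.05, 0.05, 0.161, 0, 0], [0, -0.059, 0.058, 0.19, 0, 0], [0, -0.059, 0.058, 0.19, 0, 0], [0, -0.059, 0.058, 0.19, 0, 0]]}}

```text
time_s: 15.75
position: [0.6892, -0.0534, 0.0618]
tcp_rot: [[-0.032, 0.999, -0.002], [0.999, 0.032, 0.0], [0.0, -0.002, -1.0]]
force: [-0.3, 0.2, -1.7]
opening: 0.045
grasp_force: 30.0
```

```bash
python3 - <<'E'
from h import *
st()
for n in("scene","top"):
    p,d,X=cloud(n);m=brown(p,d,X,(.5,.8,-.2,.1));P=X[m];print(n,len(P),P.min(0),P.max(0))
    cv2.imwrite(f"pics/{n}3.png",p[:,:,::-1])
    for lo in np.arange(0,.2,.02):
        k=P[(P[:,2]>=lo)&(P[:,2]<lo+.02)]
        if len(k)>3:print(lo.round(2),len(k),np.percentile(k,2,axis=0).round(3)[:2],np.percentile(k,98,axis=0).round(3)[:2])
E
```

```text
t 15.75 p [ 0.6892 -0.0534  0.0618] q [-13.7  43.6  77.3  -0.   59.2 -15.5] F [-0.3  0.2 -1.7] op 0.045 gf 29.972166029037908 pitch 89.9 xyaw 91.8
scene 132 [ 0.5992192  -0.13456144  0.13488235] [0.68822589 0.05656473 0.21598746]
0.12 12 [ 0.619 -0.116] [ 0.64  -0.105]
0.14 100 [ 0.62  -0.133] [ 0.682 -0.112]
0.16 12 [ 0.606 -0.13 ] [0.684 0.055]
top 336 [ 0.61924742 -0.13526661  0.12819164] [0.69039743 0.05073712 0.18426844]
0.12 28 [ 0.623 -0.121] [ 0.651 -0.109]
0.14 178 [ 0.623 -0.135] [ 0.687 -0.115]
0.16 128 [0.626 0.032] [0.685 0.05 ]
```

{"op": "send_rows", "data": {"moves": [[0, 0, 0.006, 0, 0, 0], [0, 0, 0.012, 0, 0, 0], [0, 0, 0.017, 0, 0, 0], [0, 0, 0.021, 0, 0, 0], [0, 0, 0.024, 0, 0, 0], [0, 0, 0.027, 0, 0, 0], [0, 0, 0.03, 0, 0, 0], [0, 0, 0.03, 0, 0, 0]]}}

```text
time_s: 16.65
position: [0.69, -0.0536, 0.0557]
tcp_rot: [[-0.032, 0.999, -0.001], [0.999, 0.032, -0.0], [-0.0, -0.001, -1.0]]
force: [-0.2, 1.0, 1.4]
opening: 0.045
grasp_force: 30.0
```

```bash
python3 - <<'E'
from h import *
for _ in range(3):
    s=readout.read_state();print(s['force'].round(2),s['moment'].round(3))
    p,d,X=cloud("top")
st();m=brown(p,d,X,(.5,.8,-.2,.1));print(np.percentile(X[m][:,2],[5,50,95]))
E
```

```text
[-0.23  1.02  1.43] [ 0.002  0.046 -0.042]
[-0.54  0.68  1.97] [ 0.077  0.049 -0.072]
[-0.13  1.15  1.98] [ 0.011  0.064 -0.018]
t 16.8 p [ 0.69   -0.0536  0.0557] q [-13.7  44.1  77.4  -0.   58.6 -15.5] F [-0.5  1.6  2.2] op 0.04 gf 30.005147214978933 pitch 90.0 xyaw 91.8
[0.13124326 0.14682777 0.17150028]
```

Contact with the bench, force up to about +2 N. I press about 1 mm to seat it, open, and withdraw.

{"op": "send_rows", "data": {"moves": [[0, 0, 0.004, 0, 0, 0], [0, 0, 0.005, 0, 0, 0], [0, 0, 0.005, 0, 0, 0]]}}

```text
time_s: 17.1
position: [0.6903, -0.0533, 0.0556]
tcp_rot: [[-0.032, 0.999, 0.0], [0.999, 0.032, -0.0], [-0.0, 0.0, -1.0]]
force: [-2.1, 2.0, 8.1]
opening: 0.044
grasp_force: 30.0
```

{"op": "send_rows", "data": {"moves": [[0, 0, 0, 0, 0, 0], [0, 0, 0, 0, 0, 0], [0, 0, 0, 0, 0, 0], [0, 0, 0, 0, 0, 0], [0, 0, 0, 0, 0, 0]], "grip": 0.35}}

```text
time_s: 17.6
position: [0.6896, -0.0538, 0.0534]
tcp_rot: [[-0.032, 0.999, -0.002], [0.999, 0.032, -0.0], [-0.0, -0.002, -1.0]]
force: [-0.1, 0.3, -0.0]
opening: 0.331
grasp_force: 0.0
```

{"op": "send_rows", "data": {"moves": [[0, 0, -0.05, 0, 0, 0], [0, 0, -0.1, 0, 0, 0], [0, 0, -0.2, 0, 0, 0], [0, 0, -0.35, 0, 0, 0], [0, 0, -0.5, 0, 0, 0], [0, 0, -0.7, 0, 0, 0], [0, 0, -0.8, 0, 0, 0], [0, 0, -0.8, 0, 0, 0], [0, 0, -0.8, 0, 0, 0]]}}

```text
time_s: 18.5
position: [0.6902, -0.0537, 0.2554]
tcp_rot: [[-0.032, 0.999, 0.001], [0.999, 0.032, -0.001], [-0.001, 0.001, -1.0]]
force: [-0.6, 0.3, -0.7]
opening: 0.35
grasp_force: 0.0
```

```bash
python3 - <<'E'
from h import *
st()
for n in("top","wrist"):
    p,d,X=cloud(n) if n=="top" else wrist();cv2.imwrite(f"pics/{n}4.png",p[:,:,::-1])
    m=brown(p,d,X,(.5,.8,-.2,.1));P=X[m];print(n,len(P),P.min(0).round(3),P.max(0).round(3))
    for sgn,(a,b) in((-1,(-.18,-.112)),(1,(.0,.08))):
        k=P[(P[:,1]>a)&(P[:,1]<b)&(P[:,2]>.11)]
        if len(k)>5:
            c=k.mean(0);print(sgn,len(k),'min',k.min(0).round(3),'max',k.max(0).round(3),'fit z/y',np.polyfit(k[:,1],k[:,2],1).round(3))
    k=P[(P[:,2]>.113)&(P[:,2]<.129)];
    if len(k)>20:print('rim',len(k),cv2.minAreaRect((k[:,:2]*1000).astype(np.float32)))
E
```

```text
t 18.5 p [ 0.6902 -0.0537  0.2554] q [-13.7  32.4  67.   -0.   80.6 -15.5] F [-0.6  0.3 -0.7] op 0.35 gf 0.0 pitch 89.9 xyaw 91.8
top 256 [ 0.503 -0.133  0.12 ] [0.71  0.053 0.652]
-1 113 min [ 0.623 -0.133  0.13 ] max [ 0.682 -0.113  0.155] fit z/y [-0.865  0.034]
1 113 min [0.513 0.035 0.151] max [0.685 0.053 0.652] fit z/y [-1.617  0.245]
wrist 29889 [ 0.609 -0.129  0.006] [0.768 0.059 0.406]
-1 1286 min [ 0.62  -0.129  0.133] max [ 0.69  -0.112  0.15 ] fit z/y [-0.863  0.038]
1 8692 min [0.616 0.    0.116] max [0.689 0.059 0.169] fit z/y [0.672 0.13 ]
rim 2908 ((653.6838989257812, -53.4398307800293), (76.20507049560547, 109.20729064941406), 1.8365123271942139)
```

The carton is upright at centre (0.654,-0.053). The short flap is at ~139° (tip y -0.134, z 0.148) and the long flap at ~146° (tip y 0.055, z 0.165). Next I fold the short flap, sweeping inward with closed fingers.

```bash
cat >> h.py <<'E'
def D(x,y,zt,yaw=1.8): return (np.array([x,y,zt-OFF]),Rt(90,yaw))
def flaps(c=(.6537,-.0534)):
    for n in("top","wrist"):
        p,d,X=cloud(n) if n=="top" else wrist()
        m=brown(p,d,X,(.60,.72,-.2,.1))&(X[...,2]>.11);P=X[m];P=P[abs(P[:,0]-c[0])<.03]
        for nm,s,hz in(("short",-1,.122),("long",1,.126)):
            a=(P[:,1]-c[1])*s-.05;b=P[:,2]-hz
            k=(np.hypot(a,b)>.012)&(np.hypot(a,b)<.075)&(P[:,2]<.22)&(a>-.075)&((a>0)|(b>.004) )
            A=np.degrees(np.arctan2(b[k],-a[k]))
            print(n,nm,k.sum(),np.percentile(A,[5,25,50,75,95]).round(0) if k.sum()>5 else '', 'zmax',P[k][:,2].max().round(3) if k.sum()>5 else '')
        r=P[(P[:,2]<.2)];print('   xyz',np.percentile(r,[2,98],axis=0).round(3).tolist())
E
python3 - <<'E'
from h import *
plan([D(.654,-.168,.20)]);A=D(.654,-.168,.20)
plan([D(.654,-.168,.133)],A);plan([D(.654,-.145,.133),D(.654,-.115,.133)],A)
E
```

```text
[-0.454, -0.152, 0.35, -0.003, -0.0, 0.0] rows>= 3.0
[0.0, -0.0, 0.268, 0.0, 0.0, 0.0] rows>= 1.3
[0.092, 0.003, 0.268, 0.0, 0.0, 0.0] rows>= 1.4
[0.212, 0.007, 0.268, 0.0, 0.0, 0.0] rows>= 1.7
```

{"op": "send_rows", "data": {"moves": [[-0.454, -0.152, 0.35, 0, 0, 0], [-0.454, -0.152, 0.35, 0, 0, 0], [-0.454, -0.152, 0.35, 0, 0, 0], [-0.454, -0.152, 0.35, 0, 0, 0], [-0.454, -0.152, 0.35, 0, 0, 0]], "grip": 0}}

```text
time_s: 19.1
position: [0.6537, -0.1686, 0.1635]
tcp_rot: [[-0.029, 1.0, -0.006], [1.0, 0.029, 0.003], [0.003, -0.006, -1.0]]
force: [1.4, 0.1, 0.7]
opening: 0.026
grasp_force: 0.0
```

{"op": "send_rows", "data": {"moves": [[0, 0, 0.15, 0, 0, 0], [0, 0, 0.268, 0, 0, 0], [0, 0, 0.268, 0, 0, 0], [0.04, 0, 0.268, 0, 0, 0], [0.08, 0.001, 0.268, 0, 0, 0], [0.105, 0.002, 0.268, 0, 0, 0], [0.13, 0.003, 0.268, 0, 0, 0], [0.15, 0.004, 0.268, 0, 0, 0], [0.17, 0.005, 0.268, 0, 0, 0], [0.19, 0.006, 0.268, 0, 0, 0], [0.212, 0.007, 0.268, 0, 0, 0], [0.212, 0.007, 0.268, 0, 0, 0]]}}

```text
time_s: 20.3
position: [0.6552, -0.1143, 0.0991]
tcp_rot: [[-0.032, 0.999, -0.002], [0.999, 0.032, 0.001], [0.001, -0.002, -1.0]]
force: [0.3, -0.9, 1.0]
opening: 0.004
grasp_force: 1.5
```

```bash
python3 - <<'E'
from h import *
st();flaps()
E
```

```text
t 20.3 p [ 0.6552 -0.1143  0.0991] q [-19.5  39.2  80.3  -0.   60.7 -21.3] F [ 0.3 -0.9  1. ] op 0.004 gf 1.477191541598586 pitch 89.9 xyaw 91.9
top short 0  zmax 
top long 416 [-167.  158.  161.  166.  173.] zmax 0.157
   xyz [[0.625, 0.02, 0.118], [0.682, 0.083, 0.166]]
wrist short 12481 [14. 30. 52. 71. 82.] zmax 0.196
wrist long 626 [3. 3. 4. 4. 5.] zmax 0.133
   xyz [[0.625, -0.102, 0.118], [0.682, -0.071, 0.155]]
```

The carton slid about 30 mm in +y without the flap turning, because the crease is stiffer than the bench friction. I withdraw and use a balanced pinch instead, with one finger inside and one outside the flap.

{"op": "send_rows", "data": {"moves": [[-0.1, 0, 0, 0, 0, 0], [-0.15, 0, -0.2, 0, 0, 0], [-0.1, 0, -0.4, 0, 0, 0], [0, 0, -0.6, 0, 0, -0.3], [0, 0, -0.6, 0, 0, -1], [0, 0, -0.6, 0, 0, -1], [0, 0, -0.6, 0, 0, -1], [0, 0, -0.6, 0, 0, -1], [0, 0, -0.6, 0, 0, -1], [0, 0, -0.6, 0, 0, -1], [0, 0, -0.6, 0, 0, -1], [0, 0, -0.6, 0, 0, -1]], "grip": 1}}

```text
time_s: 21.6
position: [0.655, -0.1146, 0.2485]
tcp_rot: [[-0.983, 0.182, -0.003], [0.182, 0.983, 0.002], [0.004, 0.001, -1.0]]
force: [0.0, 0.1, 0.2]
opening: 0.967
grasp_force: 0.0
```

{"op": "send_rows", "data": {"moves": [[0, 0, 0, 0, 0, -0.1], [0, 0, 0, 0, 0, -0.2], [0, 0, 0, 0, 0, -0.2], [0, 0, 0, 0, 0, -0.2]]}}

```text
time_s: 22.0
position: [0.6553, -0.1149, 0.2488]
tcp_rot: [[-0.993, -0.122, -0.003], [-0.122, 0.993, 0.001], [0.003, 0.001, -1.0]]
force: [0.0, 0.8, 0.6]
opening: 0.997
grasp_force: 0.0
```

```bash
cat > loc.py <<'E'
from h import *
s=st()
p,d,X=cloud("top");m=brown(p,d,X,(.58,.74,-.2,.13))&(X[...,2]>.1)&(X[...,2]<.21);P=X[m]
print('top',len(P),np.percentile(P,[1,99],axis=0).round(3).tolist())
w,d2,Xw=wrist();cv2.imwrite("pics/wl.png",w[:,:,::-1]);m=brown(w,d2,Xw,(.58,.74,-.2,.13))&(Xw[...,2]>.1)&(Xw[...,2]<.21);Q=Xw[m]
print('wrist',len(Q),np.percentile(Q,[1,99],axis=0).round(3).tolist())
for n,A in(('t',P),('w',Q)):
    k=A[(A[:,2]>.112)&(A[:,2]<.1285)]
    if len(k)>20:print(n,'rim',len(k),cv2.minAreaRect((k[:,:2]*1000).astype(np.float32)))
    for y in np.arange(-.14,.12,.01):
        k=A[abs(A[:,1]-y)<.004]
        if len(k)>8:print(round(y,3),len(k),np.percentile(k[:,2],[10,50,90]).round(3),end='; ')
    print()
E
python3 loc.py
```

```text
t 22.0 p [ 0.6553 -0.1149  0.2488] q [ -19.5   30.4   71.6   -0.    78.1 -116.6] F [0.  0.8 0.6] op 0.997 gf 0.0 pitch 89.8 xyaw -173.0
top 767 [[0.616, -0.03, 0.102], [0.691, 0.076, 0.169]]
wrist 14737 [[0.615, -0.103, 0.102], [0.689, 0.077, 0.166]]
t rim 127 ((653.9359741210938, -5.656341552734375), (62.5105094909668, 75.61127471923828), 89.77079772949219)
-0.03 10 [0.107 0.115 0.123]; -0.02 18 [0.104 0.114 0.124]; -0.01 20 [0.102 0.116 0.121]; 0.0 21 [0.102 0.114 0.121]; 0.01 18 [0.103 0.114 0.122]; 0.02 82 [0.118 0.128 0.133]; 0.03 79 [0.133 0.137 0.141]; 0.04 78 [0.139 0.143 0.148]; 0.05 83 [0.145 0.15  0.154]; 0.06 84 [0.152 0.157 0.161]; 0.07 84 [0.16  0.164 0.168]; 
w rim 2829 ((653.0383911132812, -29.141937255859375), (76.84748077392578, 107.839111328125), 1.3864573240280151)
-0.1 922 [0.149 0.153 0.155]; -0.09 796 [0.136 0.14  0.144]; -0.08 731 [0.12  0.127 0.131]; -0.07 166 [0.105 0.119 0.121]; -0.06 180 [0.104 0.119 0.121]; -0.05 177 [0.104 0.119 0.121]; -0.04 177 [0.104 0.119 0.121]; -0.03 180 [0.104 0.119 0.121]; -0.02 183 [0.105 0.119 0.121]; -0.01 174 [0.104 0.119 0.121]; 0.0 176 [0.104 0.119 0.121]; 0.01 177 [0.105 0.119 0.121]; 0.02 1708 [0.105 0.12  0.13 ]; 0.03 1154 [0.132 0.135 0.137]; 0.04 1222 [0.139 0.142 0.144]; 0.05 1263 [0.146 0.148 0.151]; 0.06 1192 [0.153 0.155 0.158]; 0.07 1168 [0.16  0.162 0.164]; 0.08 252 [0.165 0.166 0.167];
```

Short flap at ~130°, carton centre y now -0.0275. I straddle the -y wall and flap and pinch the flap up to vertical.

```bash
cat >> h.py <<'E'
def R2(tilt=0,yaw=91.4):
    """tool x yaw=yaw+90 (tool y along the carton's y); tilt>0 leans the tool top to +y (about world x)"""
    return Ro.from_euler('x',-tilt,degrees=True).as_matrix()@Rt(90,yaw)
def D2(x,y,zt,tilt=0,yaw=91.4):
    R=R2(tilt,yaw);return (np.array([x,y,zt])+OFF*R[:,2],R)
E
python3 - <<'E'
from h import *
A=D2(.6535,-.080,.20);print(A[1].round(2));plan([A]);plan([D2(.6535,-.080,.105)],A)
print(R2(30)[:,2])
E
```

```text
[[-1.   -0.02 -0.  ]
 [-0.02  1.    0.  ]
 [ 0.    0.   -1.  ]]
[-0.01, 0.14, 0.336, 0.0, -0.001, 0.063] rows>= 1.8
[0.0, -0.0, 0.38, 0.0, 0.0, 0.0] rows>= 1.9
[-1.49603944e-18 -5.00000000e-01 -8.66025404e-01]
```

{"op": "send_rows", "data": {"moves": [[-0.01, 0.14, 0.336, 0, 0, 0.063], [-0.01, 0.14, 0.336, 0, 0, 0.063], [-0.01, 0.14, 0.336, 0, 0, 0.063], [-0.01, 0.14, 0.336, 0, 0, 0.063]]}}

```text
time_s: 22.5
position: [0.6539, -0.0804, 0.1654]
tcp_rot: [[-1.0, -0.026, -0.002], [-0.026, 1.0, -0.0], [0.002, -0.0, -1.0]]
force: [0.9, 0.2, 1.4]
opening: 1.001
grasp_force: 0.0
```

{"op": "send_rows", "data": {"moves": [[0, 0, 0.1, 0, 0, 0], [0, 0, 0.2, 0, 0, 0], [0, 0, 0.3, 0, 0, 0], [0, 0, 0.38, 0, 0, 0], [0, 0, 0.38, 0, 0, 0]]}}

```text
time_s: 23.0
position: [0.6538, -0.0814, 0.0702]
tcp_rot: [[-1.0, -0.025, -0.002], [-0.025, 1.0, -0.0], [0.002, -0.0, -1.0]]
force: [-0.4, -0.3, 0.0]
opening: 0.999
grasp_force: 0.0
```

{"op": "send_rows", "data": {"moves": [[0, 0, 0, 0, 0, 0], [0, 0, 0, 0, 0, 0], [0, 0, 0, 0, 0, 0], [0, 0, 0, 0, 0, 0], [0, 0, 0, 0, 0, 0], [0, 0, 0, 0, 0, 0], [0, 0, 0, 0, 0, 0], [0, 0, 0, 0, 0, 0], [0, 0, 0, 0, 0, 0], [0, 0, 0, 0, 0, 0], [0, 0, 0, 0, 0, 0]], "grip": 0}}

```text
time_s: 24.1
position: [0.6535, -0.0799, 0.0703]
tcp_rot: [[-1.0, -0.026, -0.002], [-0.026, 1.0, 0.001], [0.002, 0.001, -1.0]]
force: [0.9, 1.6, 0.5]
opening: 0.084
grasp_force: 1.0
```

```bash
python3 loc.py
```

```text
t 24.1 p [ 0.6535 -0.0799  0.0703] q [ -16.7   40.8   82.4    0.    56.9 -108.2] F [0.9 1.6 0.5] op 0.084 gf 0.9999267384409904 pitch 89.9 xyaw -178.5
top 642 [[0.618, 0.013, 0.118], [0.688, 0.073, 0.173]]
wrist 30854 [[0.614, -0.124, 0.101], [0.687, 0.031, 0.207]]
t rim 32 ((656.5175170898438, 16.918943405151367), (6.886946678161621, 64.91991424560547), 88.33919525146484)
0.02 77 [0.129 0.133 0.137]; 0.03 81 [0.136 0.14  0.144]; 0.04 78 [0.142 0.147 0.151]; 0.05 81 [0.15  0.154 0.157]; 0.06 82 [0.156 0.161 0.165]; 0.07 83 [0.163 0.167 0.171]; 
w rim 7850 ((651.6319580078125, -32.56288528442383), (112.84222412109375, 77.11354064941406), 89.81198120117188)
-0.13 120 [0.201 0.203 0.204]; -0.12 758 [0.201 0.203 0.205]; -0.11 783 [0.201 0.203 0.205]; -0.1 798 [0.201 0.203 0.205]; -0.09 1504 [0.187 0.199 0.204]; -0.08 3341 [0.121 0.162 0.203]; -0.07 2144 [0.119 0.198 0.204]; -0.06 1521 [0.115 0.2   0.204]; -0.05 1523 [0.115 0.2   0.204]; -0.04 486 [0.105 0.12  0.122]; -0.03 529 [0.106 0.12  0.191]; -0.02 516 [0.105 0.12  0.188]; -0.01 443 [0.105 0.119 0.121]; 0.0 781 [0.108 0.12  0.175]; 0.01 1353 [0.103 0.115 0.121]; 0.02 4159 [0.12  0.13  0.132]; 0.03 2343 [0.133 0.135 0.136];
```

```bash
python3 - <<'E'
from kin import *;from h import *
H=np.array([-.081,.122]);r=.019
A=D2(.6535,-.081,.141);plan([A])
q=readout.read_state()['joint_positions']
for a in(4,8,12,16,20,24,27):
    y,z=H+r*np.array([np.sin(np.radians(a)),np.cos(np.radians(a))]);t=D2(.6535,y,z,a);q,e=ik(t[0],t[1],q);print(a,q.round(0),e.round(2));plan([t],A)
E
```

```text
[0.0, -0.005, -0.142, 0.001, -0.001, 0.001] rows>= 0.7
4 [ -15.   38.   81.   -4.   60. -104.] 0.0
[0.0, -0.004, -0.0, 0.044, 0.001, -0.0] rows>= 0.5
8 [ -13.   38.   82.   -9.   59. -100.] 0.0
[0.0, -0.009, -0.001, 0.089, 0.002, 0.0] rows>= 0.9
12 [-11.  38.  82. -14.  58. -95.] 0.0
[0.0, -0.013, -0.001, 0.133, 0.003, 0.0] rows>= 1.4
16 [ -9.  39.  82. -19.  58. -91.] 0.0
[0.0, -0.018, -0.002, 0.178, 0.004, -0.0] rows>= 1.9
20 [ -7.  39.  82. -24.  58. -86.] 0.0
[0.001, -0.022, -0.004, 0.222, 0.005, -0.0] rows>= 2.3
24 [ -5.  40.  82. -28.  58. -82.] 0.0
[0.001, -0.026, -0.006, 0.267, 0.007, -0.0] rows>= 2.8
27 [ -4.  41.  83. -32.  59. -78.] 0.0
[0.001, -0.029, -0.007, 0.3, 0.007, 0.0] rows>= 3.1
```

{"op": "send_rows", "data": {"moves": [[0, 0, 0, 0, 0, 0], [0, -0.002, 0, 0, 0, 0], [0, -0.004, -0.04, 0, 0, 0], [0, -0.004, -0.1, 0, 0, 0], [0, -0.004, -0.142, 0, 0, 0], [0, -0.004, -0.142, 0, 0, 0]], "grip": 0.2}}

```text
time_s: 24.8
position: [0.6557, -0.0819, 0.109]
tcp_rot: [[-1.0, -0.026, 0.004], [-0.026, 1.0, -0.002], [-0.004, -0.002, -1.0]]
force: [0.9, -0.2, -0.8]
opening: 0.2
grasp_force: 0.0
```

{"op": "send_rows", "data": {"moves": [[0, 0, 0, 0, 0, 0], [0, 0, 0, 0, 0, 0], [0, 0, 0, 0, 0, 0], [0, 0, 0, 0, 0, 0]], "grip": 0}}

```text
time_s: 25.2
position: [0.6531, -0.0811, 0.1053]
tcp_rot: [[-1.0, -0.026, -0.003], [-0.026, 1.0, 0.0], [0.003, 0.0, -1.0]]
force: [-1.3, 0.8, 0.2]
opening: 0.043
grasp_force: 30.0
```

```bash
python3 -c "
from h import *
s=st();print(s['moment'])"
```

```text
t 25.2 p [ 0.6531 -0.0811  0.1053] q [ -16.8   38.3   81.1   -0.    60.8 -108.3] F [-1.3  0.8  0.2] op 0.043 gf 30.00002538319677 pitch 89.8 xyaw -178.5
[ 0.18822896 -0.07855492 -0.03021267]
```

Flap gripped: 3.7 mm opening, 30 N. I rotate it inward about its hinge.

{"op": "send_rows", "data": {"moves": [[0, -0.004, 0, 0.044, 0.001, 0], [0, -0.009, -0.001, 0.089, 0.002, 0], [0, -0.013, -0.001, 0.133, 0.003, 0], [0, -0.018, -0.002, 0.178, 0.004, 0], [0, -0.022, -0.004, 0.222, 0.005, 0], [0, -0.026, -0.006, 0.267, 0.007, 0], [0, -0.029, -0.007, 0.3, 0.007, 0], [0, -0.029, -0.007, 0.3, 0.007, 0]]}}

```text
time_s: 26.0
position: [0.6541, -0.0875, 0.1073]
tcp_rot: [[-1.0, -0.029, 0.001], [-0.026, 0.89, -0.455], [0.013, -0.455, -0.89]]
force: [1.1, -0.5, 0.6]
opening: 0.045
grasp_force: 30.0
```

```bash
python3 loc.py
```

```text
t 26.0 p [ 0.6541 -0.0875  0.1073] q [ -3.9  40.7  82.7 -32.   58.9 -78.2] F [ 1.1 -0.5  0.6] op 0.045 gf 30.000258120708168 pitch 62.9 xyaw -178.5
top 151 [[0.617, -0.081, 0.1], [0.681, 0.074, 0.186]]
wrist 19688 [[0.615, -0.078, 0.101], [0.687, 0.035, 0.209]]
t rim 72 ((621.9639282226562, -39.74835205078125), (9.175350189208984, 82.83982849121094), 2.8063805103302)
-0.08 24 [0.111 0.132 0.14 ]; -0.07 22 [0.108 0.134 0.155]; -0.06 13 [0.105 0.118 0.149]; -0.05 9 [0.107 0.116 0.123]; -0.04 9 [0.108 0.118 0.121]; -0.03 12 [0.107 0.118 0.2  ]; -0.02 9 [0.108 0.119 0.12 ]; -0.01 10 [0.109 0.115 0.122]; 0.0 12 [0.103 0.12  0.125]; 
w rim 6736 ((652.568115234375, -28.08303451538086), (74.03974151611328, 104.0238265991211), 1.3464152812957764)
-0.08 1430 [0.103 0.115 0.121]; -0.07 445 [0.107 0.121 0.151]; -0.06 1549 [0.12  0.158 0.159]; -0.05 441 [0.106 0.121 0.183]; -0.04 375 [0.105 0.12  0.122]; -0.03 461 [0.106 0.12  0.205]; -0.02 415 [0.104 0.12  0.121]; -0.01 475 [0.105 0.12  0.122]; 0.0 976 [0.105 0.121 0.209]; 0.01 1206 [0.104 0.116 0.122]; 0.02 4177 [0.12  0.129 0.132]; 0.03 3963 [0.133 0.135 0.138]; 0.04 68 [0.138 0.139 0.139];
```

Flap now leans in about 27° past vertical. I release, withdraw along the tool axis, close the fingers, and press it shut from outside and above.

```bash
python3 - <<'E'
from kin import *;from h import *
s=readout.read_state();q=s['joint_positions']
B=(s['position']-.07*s['tcp_rot'][:,2],s['tcp_rot'])
A=D2(.6535,-.108,.20);plan([A],B)
plan([D2(.6535,-.108,.155)],A)
for y,z in((-.085,.155),(-.079,.1515),(-.072,.146),(-.0665,.139),(-.063,.131),(-.062,.126),(-.062,.1245)):
    t=D2(.6535,y,z);q,e=ik(t[0],t[1],q);print(q.round(0));plan([t],A)
E
```

```text
[0.008, -0.176, 0.11, -0.299, -0.007, 0.001] rows>= 3.1
[0.0, -0.0, 0.18, 0.0, 0.0, 0.0] rows>= 0.9
[ -17.   37.   80.    0.   62. -109.]
[-0.002, 0.092, 0.18, 0.0, 0.0, 0.0] rows>= 1.0
[ -17.   37.   81.    0.   62. -108.]
[-0.003, 0.116, 0.194, 0.0, 0.0, 0.0] rows>= 1.1
[ -16.   38.   81.    0.   61. -107.]
[-0.004, 0.144, 0.216, 0.0, 0.0, 0.0] rows>= 1.3
[ -16.   38.   81.    0.   60. -107.]
[-0.004, 0.166, 0.244, 0.0, 0.0, 0.0] rows>= 1.5
[ -15.   39.   82.    0.   60. -107.]
[-0.004, 0.18, 0.276, 0.0, 0.0, 0.0] rows>= 1.6
[ -15.   39.   82.   -0.   59. -107.]
[-0.004, 0.184, 0.296, 0.0, 0.0, 0.0] rows>= 1.7
[ -15.   39.   82.    0.   59. -107.]
[-0.004, 0.184, 0.302, 0.0, 0.0, 0.0] rows>= 1.8
```

{"op": "send_rows", "data": {"moves": [[0, 0, 0, 0, 0, 0], [0, 0, 0, 0, 0, 0], [0, 0, 0, 0, 0, 0], [0, 0, -0.05, 0, 0, 0], [0, 0, -0.12, 0, 0, 0], [0, 0, -0.2, 0, 0, 0], [0, 0, -0.28, 0, 0, 0], [0, 0, -0.28, 0, 0, 0]], "grip": 0.2}}

```text
time_s: 26.9
position: [0.6561, -0.0555, 0.1737]
tcp_rot: [[-1.0, -0.025, 0.007], [-0.025, 0.891, -0.454], [0.005, -0.454, -0.891]]
force: [-0.3, -0.5, 0.5]
opening: 0.195
grasp_force: 0.0
```

{"op": "send_rows", "data": {"moves": [[0.008, -0.176, 0.0, -0.1, 0, 0], [0.008, -0.176, 0.05, -0.2, -0.004, 0], [0.008, -0.176, 0.11, -0.299, -0.007, 0.001], [0.008, -0.176, 0.11, -0.299, -0.007, 0.001], [0.008, -0.176, 0.11, -0.299, -0.007, 0.001], [0.008, -0.176, 0.11, -0.299, -0.007, 0.001]], "grip": 0}}

```text
time_s: 27.5
position: [0.6525, -0.1078, 0.165]
tcp_rot: [[-1.0, -0.025, -0.002], [-0.025, 1.0, -0.002], [0.002, -0.002, -1.0]]
force: [-0.1, 1.0, 0.3]
opening: 0.01
grasp_force: 0.0
```

{"op": "send_rows", "data": {"moves": [[0, 0, 0.09, 0, 0, 0], [0, 0.02, 0.18, 0, 0, 0], [-0.001, 0.06, 0.18, 0, 0, 0], [-0.002, 0.092, 0.18, 0, 0, 0], [-0.003, 0.116, 0.194, 0, 0, 0], [-0.004, 0.13, 0.205, 0, 0, 0], [-0.004, 0.144, 0.216, 0, 0, 0], [-0.004, 0.155, 0.23, 0, 0, 0], [-0.004, 0.166, 0.244, 0, 0, 0], [-0.004, 0.175, 0.26, 0, 0, 0], [-0.004, 0.18, 0.276, 0, 0, 0], [-0.004, 0.184, 0.296, 0, 0, 0]]}}

```text
time_s: 28.7
position: [0.6528, -0.0626, 0.091]
tcp_rot: [[-1.0, -0.024, -0.001], [-0.024, 1.0, -0.002], [0.001, -0.002, -1.0]]
force: [-0.4, -0.0, 0.0]
opening: 0.003
grasp_force: 0.2
```

```bash
python3 loc.py
```

```text
t 28.7 p [ 0.6528 -0.0626  0.091 ] q [-1.520e+01  3.910e+01  8.210e+01 -1.000e-01  5.880e+01 -1.065e+02] F [-0.4 -0.   0. ] op 0.003 gf 0.16387937706895173 pitch 89.9 xyaw -178.6
top 492 [[0.619, 0.03, 0.133], [0.687, 0.076, 0.167]]
wrist 27949 [[0.614, -0.079, 0.102], [0.685, 0.054, 0.204]]
0.03 42 [0.133 0.138 0.142]; 0.04 78 [0.139 0.143 0.147]; 0.05 83 [0.144 0.148 0.152]; 0.06 85 [0.151 0.155 0.159]; 0.07 88 [0.156 0.161 0.165]; 
w rim 10193 ((652.0150756835938, -28.782901763916016), (76.2161865234375, 104.0106430053711), 0.3641630709171295)
-0.14 18 [0.196 0.198 0.2  ]; -0.08 809 [0.118 0.124 0.125]; -0.07 1578 [0.119 0.124 0.159]; -0.06 1766 [0.12  0.124 0.174]; -0.05 1431 [0.119 0.124 0.125]; -0.04 726 [0.11  0.123 0.125]; -0.03 355 [0.106 0.119 0.121]; -0.02 355 [0.105 0.12  0.122]; -0.01 361 [0.105 0.12  0.122]; 0.0 372 [0.105 0.12  0.122]; 0.01 339 [0.104 0.119 0.121]; 0.02 2910 [0.12  0.129 0.132]; 0.03 3246 [0.133 0.135 0.137]; 0.04 3652 [0.139 0.141 0.143]; 0.05 3397 [0.145 0.147 0.149]; 0.06 10 [0.149 0.149 0.15 ];
```

The short flap is shut flat, z 0.124. The long flap's lever arm is bigger, so I try pushing its outer edge slowly and check whether the carton holds.

```bash
python3 - <<'E'
from h import *
s=readout.read_state();
U=(s['position']+np.array([0,0,.115]),s['tcp_rot'])
A=D2(.653,.122,.23);plan([A],U)
plan([D2(.653,y,z) for y,z in((.122,.145),(.1,.145),(.08,.147),(.06,.15))],A)
E
```

```text
[-0.019, 0.738, 0.043, -0.001, -0.001, 0.0] rows>= 3.7
[0.0, -0.0, 0.34, 0.0, 0.0, 0.0] rows>= 1.7
[0.002, -0.088, 0.34, 0.0, 0.0, 0.0] rows>= 1.8
[0.004, -0.168, 0.332, 0.0, 0.0, 0.0] rows>= 1.9
[0.006, -0.248, 0.32, 0.0, 0.0, 0.0] rows>= 2.0
```

{"op": "send_rows", "data": {"moves": [[0, 0, 0.007, 0, 0, 0], [0, 0, 0.009, 0, 0, 0], [0, 0, -0.1, 0, 0, 0], [0, 0, -0.3, 0, 0, 0], [0, 0, -0.46, 0, 0, 0], [0, 0, -0.46, 0, 0, 0], [0, 0, -0.46, 0, 0, 0]]}}

```text
time_s: 29.5
position: [0.6534, -0.0625, 0.2076]
tcp_rot: [[-1.0, -0.025, 0.001], [-0.025, 1.0, -0.002], [-0.001, -0.002, -1.0]]
force: [0.2, -0.1, -0.2]
opening: 0.005
grasp_force: 0.0
```

{"op": "send_rows", "data": {"moves": [[-0.019, 0.738, 0.043, 0, 0, 0], [-0.019, 0.738, 0.043, 0, 0, 0], [-0.019, 0.738, 0.043, 0, 0, 0], [-0.019, 0.738, 0.043, 0, 0, 0], [-0.019, 0.738, 0.043, 0, 0, 0], [-0.019, 0.738, 0.043, 0, 0, 0]]}}

```text
time_s: 30.1
position: [0.6516, 0.1228, 0.193]
tcp_rot: [[-1.0, -0.027, -0.005], [-0.027, 1.0, -0.003], [0.005, -0.002, -1.0]]
force: [0.1, -0.7, -0.1]
opening: -0.001
grasp_force: 0.0
```

{"op": "send_rows", "data": {"moves": [[0, 0, 0.2, 0, 0, 0], [0, 0, 0.34, 0, 0, 0], [0, -0.04, 0.34, 0, 0, 0], [0.002, -0.088, 0.34, 0, 0, 0], [0.003, -0.11, 0.338, 0, 0, 0], [0.003, -0.13, 0.336, 0, 0, 0], [0.004, -0.15, 0.334, 0, 0, 0], [0.004, -0.168, 0.332, 0, 0, 0], [0.004, -0.168, 0.332, 0, 0, 0]]}}

```text
time_s: 31.0
position: [0.6535, 0.0795, 0.1133]
tcp_rot: [[-1.0, -0.024, 0.001], [-0.024, 1.0, -0.002], [-0.0, -0.002, -1.0]]
force: [0.8, 1.1, 0.1]
opening: 0.008
grasp_force: 0.0
```

```bash
python3 loc.py
```

```text
t 31.0 p [0.6535 0.0795 0.1133] q [ -2.7  37.6  80.9  -0.1  61.4 -94. ] F [0.8 1.1 0.1] op 0.008 gf 0.029301488539204 pitch 89.9 xyaw -178.6
top 663 [[0.616, -0.092, 0.102], [0.691, 0.027, 0.142]]
wrist 17521 [[0.614, -0.075, 0.103], [0.673, 0.069, 0.165]]
t rim 486 ((653.412841796875, -36.92911911010742), (77.43109130859375, 109.47286987304688), 1.4216080904006958)
-0.09 73 [0.117 0.124 0.127]; -0.08 95 [0.12  0.124 0.128]; -0.07 87 [0.12  0.124 0.128]; -0.06 89 [0.12  0.124 0.129]; -0.05 23 [0.109 0.121 0.128]; -0.04 18 [0.105 0.114 0.123]; -0.03 18 [0.105 0.115 0.124]; -0.02 9 [0.105 0.115 0.121]; -0.01 11 [0.107 0.119 0.122]; 0.0 10 [0.108 0.118 0.124]; 0.01 37 [0.127 0.13  0.134]; 0.02 36 [0.132 0.136 0.141]; 0.03 11 [0.138 0.142 0.146]; 
w rim 7762 ((644.6007080078125, -33.06450653076172), (60.6827392578125, 93.60305786132812), 1.9963223934173584)
-0.08 132 [0.104 0.124 0.125]; -0.07 1681 [0.121 0.125 0.125]; -0.06 2092 [0.122 0.124 0.125]; -0.05 1500 [0.12  0.124 0.125]; -0.04 231 [0.106 0.12  0.121]; -0.03 236 [0.107 0.12  0.121]; -0.02 237 [0.105 0.12  0.121]; -0.01 247 [0.105 0.12  0.121]; 0.0 234 [0.105 0.12  0.121]; 0.01 1002 [0.109 0.13  0.132]; 0.02 1091 [0.134 0.136 0.138]; 0.03 1131 [0.14  0.142 0.144]; 0.04 1176 [0.146 0.148 0.15 ]; 0.05 1211 [0.152 0.154 0.156]; 0.06 1264 [0.158 0.16  0.162]; 0.07 547 [0.162 0.164 0.165]; 0.08 39 [0.195 0.196 0.197]; 0.09 10 [0.155 0.17  0.173];
```

The carton slid ~9 mm again and the flap did not turn, so this crease is stiffer. I will grip the flap along its own plane and rotate it about its hinge. I check that the arm can do this.

```bash
cat > lf.py <<'E'
from kin import *;from h import *
H=np.array([.011,.126])
def G(a,r,lat=0,x=.653,H=H):
    """true tip at r from the hinge along a flap leaning a deg outward from vertical; tool aligned"""
    s,c=np.sin(np.radians(a)),np.cos(np.radians(a));y,z=H+r*np.array([s,c])+lat*np.array([c,-s]);return D2(x,y,z,a)
E
python3 - <<'E'
from lf import *
q=readout.read_state()['joint_positions']
for t in [D2(.653,.11,.145),D2(.653,.13,.26),D2(.653,.13,.26,30),G(59,.12),G(59,.10),G(59,.042),G(45,.042),G(30,.042),G(15,.042),G(0,.042),G(-15,.042),G(-25,.042)]:
    q,e=ik(t[0],t[1],q);print(t[0].round(3),q.round(0),e.round(2))
E
```

```text
[0.653 0.11  0.11 ] [ -0.  38.  80.   0.  62. -91.] 0.0
[0.653 0.13  0.225] [  2.  32.  73.   0.  75. -90.] 0.0
[0.653 0.112 0.23 ] [ 14.  37.  69. -29.  83. -71.] 0.0
[0.653 0.084 0.17 ] [ 21.  51.  69. -53.  90. -55.] 0.0
[0.653 0.067 0.159] [ 20.  52.  70. -54.  89. -55.] 0.0
[0.653 0.017 0.13 ] [ 16.  52.  74. -56.  83. -52.] 0.0
[0.653 0.016 0.131] [ 12.  46.  77. -46.  75. -60.] 0.0
[0.653 0.015 0.132] [  6.  41.  79. -33.  68. -71.] 0.0
[0.653 0.013 0.133] [ -1.  37.  80. -17.  63. -85.] 0.0
[0.653 0.011 0.133] [  -9.   36.   81.    0.   63. -100.] 0.0
[0.653 0.009 0.133] [ -16.   37.   81.   16.   67. -115.] 0.0
[0.653 0.008 0.132] [ -21.   39.   80.   25.   72. -122.] 0.0
```

```bash
python3 - <<'E'
from lf import *
s=readout.read_state()
A=D2(.653,.13,.26);plan([D2(.653,.10,.145),A])
B=G(59,.12);plan([G(59,.12)],A);plan([G(59,.08),G(59,.042)],B)
E
```

```text
[-0.002, 0.081, 0.01, -0.001, -0.001, 0.0] rows>= 0.4
[-0.005, 0.2, -0.45, -0.001, -0.001, 0.0] rows>= 2.5
[0.005, -0.185, 0.221, 0.655, 0.016, 0.0] rows>= 6.9
[-0.0, 0.0, 0.16, 0.0, 0.0, 0.0] rows>= 0.8
[-0.0, 0.0, 0.312, 0.0, 0.0, 0.0] rows>= 1.6
```

{"op": "send_rows", "data": {"moves": [[0, 0.08, 0, 0, 0, 0], [0, 0.12, -0.1, 0, 0, 0], [-0.005, 0.2, -0.3, 0, 0, 0], [-0.005, 0.2, -0.45, 0, 0, 0], [-0.005, 0.2, -0.45, 0, 0, 0], [-0.005, 0.2, -0.45, 0, 0, 0]], "grip": 0.35}}

```text
time_s: 31.7
position: [0.6535, 0.1306, 0.226]
tcp_rot: [[-1.0, -0.025, 0.001], [-0.026, 1.0, -0.002], [-0.001, -0.002, -1.0]]
force: [0.4, -0.9, -0.8]
opening: 0.342
grasp_force: 0.0
```

{"op": "send_rows", "data": {"moves": [[0, -0.03, 0.02, 0.09, 0.002, 0], [0.001, -0.06, 0.05, 0.18, 0.004, 0], [0.002, -0.09, 0.09, 0.28, 0.007, 0], [0.003, -0.12, 0.13, 0.38, 0.01, 0], [0.004, -0.15, 0.17, 0.48, 0.012, 0], [0.004, -0.17, 0.2, 0.57, 0.014, 0], [0.005, -0.185, 0.221, 0.655, 0.016, 0], [0.005, -0.185, 0.221, 0.655, 0.016, 0], [0.005, -0.185, 0.221, 0.655, 0.016, 0], [0.005, -0.185, 0.221, 0.655, 0.016, 0]]}}

```text
time_s: 32.7
position: [0.6538, 0.083, 0.1714]
tcp_rot: [[-1.0, -0.023, 0.0], [-0.012, 0.516, -0.857], [0.019, -0.857, -0.516]]
force: [0.0, -0.3, -0.6]
opening: 0.352
grasp_force: 0.0
```

```bash
python3 loc.py | grep -v '^w ' ; python3 - <<'E'
from lf import *
p,d,X=wrist();m=brown(p,d,X,(.6,.7,.012,.09))&(X[...,2]>.12)&(X[...,2]<.19);k=X[m];print(len(k));
if len(k)>50:
    f=np.polyfit(k[:,1],k[:,2],1);print(f,np.degrees(np.arctan(f[0])),k.max(0))
plan([G(59,.08),G(59,.042)])
E
```

```text
t 32.7 p [0.6538 0.083  0.1714] q [ 21.3  51.6  68.1 -53.   90.8 -55.4] F [ 0.  -0.3 -0.6] op 0.352 gf 0.0 pitch 31.0 xyaw -179.3
top 1234 [[0.616, -0.091, 0.103], [0.691, 0.065, 0.166]]
wrist 6532 [[0.614, -0.088, 0.1], [0.688, 0.071, 0.165]]
t rim 522 ((654.326904296875, -33.735870361328125), (77.50675201416016, 116.17266082763672), 2.4538590908050537)
-0.09 72 [0.118 0.123 0.127]; -0.08 90 [0.119 0.124 0.127]; -0.07 89 [0.118 0.125 0.129]; -0.06 89 [0.12  0.124 0.128]; -0.05 24 [0.104 0.119 0.125]; -0.04 18 [0.107 0.117 0.122]; -0.03 19 [0.108 0.116 0.124]; -0.02 22 [0.102 0.114 0.122]; -0.01 19 [0.105 0.117 0.123]; 0.0 19 [0.105 0.115 0.122]; 0.01 80 [0.126 0.13  0.134]; 0.02 78 [0.132 0.137 0.141]; 0.03 81 [0.139 0.142 0.147]; 0.04 78 [0.146 0.15  0.153]; 0.05 80 [0.152 0.155 0.159]; 0.06 79 [0.157 0.162 0.166]; 
-0.09 242 [0.1   0.103 0.125]; -0.08 338 [0.123 0.125 0.126]; -0.07 359 [0.11  0.125 0.125]; -0.06 411 [0.113 0.125 0.125]; -0.05 558 [0.118 0.124 0.125]; -0.04 119 [0.103 0.115 0.121]; -0.03 108 [0.107 0.117 0.121]; -0.02 103 [0.112 0.12  0.121]; -0.01 88 [0.11  0.12  0.121]; 0.0 61 [0.103 0.12  0.121]; 0.01 2607 [0.102 0.112 0.12 ]; 0.02 9 [0.132 0.133 0.136]; 0.03 9 [0.137 0.14  0.143]; 0.04 11 [0.145 0.147 0.149]; 0.05 11 [0.151 0.152 0.155]; 0.06 13 [0.157 0.158 0.16 ]; 0.07 863 [0.162 0.163 0.165]; 
907
[0.57798591 0.12320884] 30.02730692985469 [0.68365559 0.07213692 0.16543028]
[0.004, 0.011, 0.163, 0.001, 0.0, -0.003] rows>= 0.8
[0.004, 0.011, 0.315, 0.001, 0.0, -0.003] rows>= 1.6
```

{"op": "send_rows", "data": {"moves": [[0.004, 0, 0.06, 0, 0, 0], [0.004, 0, 0.12, 0, 0, 0], [0.004, 0, 0.18, 0, 0, 0], [0.004, 0, 0.24, 0, 0, 0], [0.004, 0, 0.29, 0, 0, 0], [0.004, 0, 0.315, 0, 0, 0], [0.004, 0, 0.315, 0, 0, 0]]}}

```text
time_s: 33.55
position: [0.6515, 0.0151, 0.1283]
tcp_rot: [[-1.0, -0.026, -0.002], [-0.011, 0.514, -0.858], [0.024, -0.858, -0.514]]
force: [0.4, 0.0, 0.1]
opening: 0.35
grasp_force: 0.0
```

{"op": "send_rows", "data": {"moves": [[0, 0, 0, 0, 0, 0], [0, 0, 0, 0, 0, 0], [0, 0, 0, 0, 0, 0], [0, 0, 0, 0, 0, 0], [0, 0, 0, 0, 0, 0], [0, 0, 0, 0, 0, 0]], "grip": 0}}

```text
time_s: 34.15
position: [0.6522, 0.0164, 0.1301]
tcp_rot: [[-1.0, -0.025, 0.0], [-0.013, 0.513, -0.858], [0.021, -0.858, -0.513]]
force: [-0.2, -0.5, 2.7]
opening: 0.042
grasp_force: 30.0
```

```bash
cat > rot.py <<'E'
from lf import *
s=st();q=s['joint_positions']
R=s['tcp_rot'];a0=np.degrees(np.arctan2(-R[1,2],-R[2,2]))
# hinge consistent with the grip: tip at r along the tool axis
tip=s['position']-OFF*R[:,2];Hh=np.array([.0095,.126]);rv=tip[1:]-Hh;u=-R[1:,2]/np.linalg.norm(R[1:,2]);r=rv@u;lat=rv@np.array([u[1],-u[0]]);print('a0',a0,'r',r,'lat',lat)
import sys
for a in map(float,sys.argv[1:]):
    t=G(a,r,lat,tip[0],Hh);q,e=ik(t[0],t[1],q);print(a,q.round(0),e.round(2),end=' ');plan([t])
E
python3 rot.py 54 50 45 40 35 30 25 20 15 10 5 0
```

```text
t 34.15 p [0.6522 0.0164 0.1301] q [ 16.4  52.7  74.2 -56.   83.4 -52. ] F [-0.2 -0.5  2.7] op 0.042 gf 30.00026973662898 pitch 30.9 xyaw -179.3
a0 59.124119797122624 r 0.04302398940039368 lat 7.724773652281747e-05
54.0 [ 15.  50.  75. -53.  80. -55.] 0.0 [0.0, -0.003, 0.0, -0.057, -0.001, 0.0] rows>= 0.6
50.0 [ 13.  48.  76. -50.  78. -57.] 0.0 [0.0, -0.005, 0.0, -0.101, -0.002, 0.0] rows>= 1.1
45.0 [ 12.  46.  77. -46.  75. -60.] 0.0 [0.0, -0.008, 0.001, -0.157, -0.004, 0.0] rows>= 1.6
40.0 [ 10.  44.  78. -42.  72. -63.] 0.0 [0.0, -0.011, 0.002, -0.212, -0.005, 0.0] rows>= 2.2
35.0 [  8.  42.  78. -37.  70. -67.] 0.0 [0.0, -0.013, 0.003, -0.268, -0.006, 0.0] rows>= 2.8
30.0 [  6.  41.  79. -33.  68. -71.] 0.0 [0.0, -0.016, 0.004, -0.324, -0.008, 0.0] rows>= 3.4
25.0 [  4.  39.  79. -28.  66. -75.] 0.0 [0.0, -0.018, 0.005, -0.379, -0.009, 0.0] rows>= 4.0
20.0 [  1.  38.  80. -22.  64. -80.] 0.0 [0.001, -0.02, 0.007, -0.435, -0.011, 0.0] rows>= 4.6
15.0 [ -1.  37.  80. -17.  63. -85.] 0.0 [0.001, -0.022, 0.009, -0.49, -0.012, 0.0] rows>= 5.1
10.0 [ -4.  36.  80. -11.  63. -90.] 0.0 [0.001, -0.024, 0.011, -0.546, -0.013, 0.0] rows>= 5.7
5.0 [ -6.  36.  81.  -6.  63. -95.] 0.0 [0.001, -0.026, 0.013, -0.601, -0.015, 0.0] rows>= 6.3
0.0 [  -9.   36.   81.    0.   63. -100.] 0.0 [0.001, -0.028, 0.015, -0.657, -0.016, 0.0] rows>= 6.9
```

Long flap gripped with the geometry as expected (r = 43 mm, lateral 0). I rotate it to vertical about its hinge.

{"op": "send_rows", "data": {"moves": [[0, -0.003, 0, -0.057, -0.001, 0], [0, -0.005, 0, -0.101, -0.002, 0], [0, -0.008, 0.001, -0.157, -0.004, 0], [0, -0.011, 0.002, -0.212, -0.005, 0], [0, -0.013, 0.003, -0.268, -0.006, 0], [0, -0.016, 0.004, -0.324, -0.008, 0], [0, -0.018, 0.005, -0.379, -0.009, 0], [0.001, -0.02, 0.007, -0.435, -0.011, 0], [0.001, -0.022, 0.009, -0.49, -0.012, 0], [0.001, -0.024, 0.011, -0.546, -0.013, 0], [0.001, -0.026, 0.013, -0.601, -0.015, 0], [0.001, -0.028, 0.015, -0.657, -0.016, 0]]}}

```text
time_s: 35.35
position: [0.652, 0.0097, 0.1346]
tcp_rot: [[-1.0, -0.025, 0.0], [-0.025, 1.0, 0.005], [-0.0, 0.005, -1.0]]
force: [-0.1, -0.8, 0.6]
opening: 0.046
grasp_force: 30.0
```

```bash
python3 rot.py -5 -10 -15 -20 -25 -30 -35 -40; python3 loc.py | head -5
```

```text
t 35.35 p [0.652  0.0097 0.1346] q [  -9.1   35.8   80.9    0.3   63.4 -100.7] F [-0.1 -0.8  0.6] op 0.046 gf 30.001416401937604 pitch 89.7 xyaw -178.6
a0 -0.2756246963722424 r 0.04357655162906468 lat 0.0002268289405922791
-5.0 [ -12.   36.   81.    5.   64. -105.] 0.0 [0.0, -0.003, 0.0, -0.052, -0.001, 0.001] rows>= 0.6
-10.0 [ -14.   36.   81.   11.   66. -110.] 0.0 [0.0, -0.006, 0.0, -0.108, -0.003, 0.001] rows>= 1.1
-15.0 [ -17.   37.   81.   16.   68. -115.] 0.0 [0.0, -0.009, 0.001, -0.164, -0.004, 0.001] rows>= 1.7
-20.0 [ -19.   38.   80.   20.   70. -119.] 0.0 [0.0, -0.012, 0.002, -0.219, -0.005, 0.001] rows>= 2.3
-25.0 [ -21.   39.   80.   24.   72. -123.] 0.0 [0.0, -0.014, 0.003, -0.275, -0.007, 0.001] rows>= 2.9
-30.0 [ -23.   40.   80.   28.   75. -126.] 0.0 [0.0, -0.017, 0.004, -0.33, -0.008, 0.001] rows>= 3.5
-35.0 [ -25.   42.   79.   32.   78. -129.] 0.0 [0.001, -0.02, 0.006, -0.386, -0.01, 0.001] rows>= 4.0
-40.0 [ -27.   44.   79.   35.   80. -132.] 0.0 [0.001, -0.022, 0.007, -0.441, -0.011, 0.001] rows>= 4.6
t 35.35 p [0.652  0.0097 0.1346] q [  -9.1   35.8   80.9    0.3   63.4 -100.7] F [-0.1 -0.8  0.6] op 0.046 gf 30.001416401937604 pitch 89.7 xyaw -178.6
top 238 [[0.616, -0.092, 0.104], [0.667, -0.053, 0.132]]
wrist 11096 [[0.613, -0.092, 0.103], [0.674, 0.008, 0.198]]
t rim 204 ((641.8457641601562, -73.15129852294922), (38.941001892089844, 53.993892669677734), 87.95951843261719)
-0.09 38 [0.118 0.123 0.127]; -0.08 48 [0.117 0.123 0.128]; -0.07 48 [0.118 0.124 0.129]; -0.06 53 [0.119 0.124 0.128];
```

{"op": "send_rows", "data": {"moves": [[0, -0.003, 0, -0.052, -0.001, 0], [0, -0.006, 0, -0.108, -0.003, 0], [0, -0.009, 0.001, -0.164, -0.004, 0], [0, -0.012, 0.002, -0.219, -0.005, 0], [0, -0.014, 0.003, -0.275, -0.007, 0], [0, -0.017, 0.004, -0.33, -0.008, 0], [0, -0.02, 0.006, -0.386, -0.01, 0], [0, -0.022, 0.007, -0.441, -0.011, 0], [0, -0.022, 0.007, -0.441, -0.011, 0]]}}

```text
time_s: 36.35
position: [0.653, 0.0036, 0.1321]
tcp_rot: [[-1.0, -0.02, 0.001], [-0.014, 0.765, 0.644], [-0.014, 0.644, -0.765]]
force: [1.4, 0.3, 8.9]
opening: 0.041
grasp_force: 30.0
```

{"op": "send_rows", "data": {"moves": [[0, 0, 0, 0, 0, 0], [0, 0, 0, 0, 0, 0], [0, 0, 0, 0, 0, 0], [0, 0, -0.05, 0, 0, 0], [0, 0, -0.12, 0, 0, 0], [0, 0, -0.2, 0, 0, 0], [0, 0, -0.28, 0, 0, 0], [0, 0, -0.28, 0, 0, 0]], "grip": 0.2}}

```text
time_s: 37.15
position: [0.6539, -0.0434, 0.1878]
tcp_rot: [[-1.0, -0.026, 0.005], [-0.017, 0.771, 0.637], [-0.02, 0.637, -0.771]]
force: [-0.0, -0.1, 0.2]
opening: 0.197
grasp_force: 0.0
```

```bash
python3 loc.py
```

```text
t 37.15 p [ 0.6539 -0.0434  0.1878] q [ -30.8   41.    73.9   33.4   88.1 -130.3] F [-0.  -0.1  0.2] op 0.197 gf 0.0 pitch 50.4 xyaw -179.0
top 440 [[0.632, -0.094, 0.109], [0.691, 0.005, 0.183]]
wrist 11855 [[0.615, -0.094, 0.101], [0.688, 0.005, 0.181]]
t rim 174 ((667.7714233398438, -48.1982536315918), (110.13434600830078, 47.93711853027344), 72.8838119506836)
-0.09 46 [0.12  0.125 0.128]; -0.08 49 [0.12  0.124 0.13 ]; -0.07 34 [0.119 0.124 0.128]; -0.06 26 [0.121 0.125 0.128]; -0.05 9 [0.103 0.111 0.121]; -0.04 35 [0.176 0.18  0.183]; -0.03 46 [0.166 0.171 0.175]; -0.02 36 [0.156 0.16  0.165]; -0.01 32 [0.142 0.147 0.152]; 0.0 31 [0.131 0.136 0.139]; 
w rim 8753 ((653.4652709960938, -43.24109649658203), (75.89313507080078, 101.19861602783203), 0.9358953833580017)
-0.09 2549 [0.105 0.121 0.125]; -0.08 1354 [0.121 0.124 0.125]; -0.07 1282 [0.121 0.124 0.125]; -0.06 1243 [0.121 0.124 0.125]; -0.05 197 [0.106 0.12  0.124]; -0.04 885 [0.12  0.18  0.181]; -0.03 262 [0.107 0.12  0.166]; -0.02 220 [0.103 0.113 0.121]; -0.01 144 [0.102 0.119 0.143]; 0.0 1860 [0.103 0.112 0.12 ]; 0.01 46 [0.119 0.12  0.12 ];
```

The short flap is still flat (z 0.124), and the long flap leans in at 49° with its edge at y -0.042, z 0.181. I straighten the tool and press it down along the arc with closed fingers.

```bash
python3 - <<'E'
from lf import *
q=readout.read_state()['joint_positions']
A=D2(.6535,.015,.225);plan([A]);H=np.array([.007,.126])
for b,r in((56,.06),(49,.06),(42,.06),(35,.06),(28,.06),(21,.06),(14,.06),(8,.06),(3,.06),(0,.06)):
    c,s=np.cos(np.radians(b)),np.sin(np.radians(b));y,z=H+r*np.array([-c,s])+.002*np.array([s,c])
    t=D2(.6535,y+.015,z);q,e=ik(t[0],t[1],q);print(b,round(y+.015,4),round(z,4),q.round(0)[[0,5]],end=' ');plan([t],A)
E
```

```text
[-0.01, 0.184, 0.13, 0.441, 0.011, -0.0] rows>= 4.6
56 -0.0099 0.1769 [ -11. -102.] [0.002, -0.1, 0.193, 0.0, 0.0, 0.0] rows>= 1.1
49 -0.0159 0.1726 [ -11. -103.] [0.003, -0.123, 0.21, 0.0, 0.0, 0.0] rows>= 1.2
42 -0.0213 0.1676 [ -12. -103.] [0.004, -0.145, 0.229, 0.0, 0.0, 0.0] rows>= 1.4
35 -0.026 0.1621 [ -12. -103.] [0.004, -0.164, 0.252, 0.0, 0.0, 0.0] rows>= 1.5
28 -0.03 0.1559 [ -12. -104.] [0.004, -0.18, 0.276, 0.0, 0.0, 0.0] rows>= 1.6
21 -0.0333 0.1494 [ -13. -104.] [0.005, -0.193, 0.303, 0.0, 0.0, 0.0] rows>= 1.8
14 -0.0357 0.1425 [ -13. -104.] [0.005, -0.203, 0.33, 0.0, 0.0, 0.0] rows>= 1.9
8 -0.0371 0.1363 [ -13. -104.] [0.005, -0.208, 0.355, 0.0, 0.0, 0.0] rows>= 2.1
3 -0.0378 0.1311 [ -13. -104.] [0.005, -0.211, 0.375, 0.0, 0.0, 0.0] rows>= 2.2
0 -0.038 0.128 [ -13. -104.] [0.005, -0.212, 0.388, 0.0, 0.0, 0.0] rows>= 2.2
```

{"op": "send_rows", "data": {"moves": [[0, 0, -0.1, 0.08, 0, 0], [0, 0.05, -0.05, 0.16, 0.003, 0], [-0.005, 0.1, 0.02, 0.25, 0.005, 0], [-0.01, 0.15, 0.08, 0.34, 0.008, 0], [-0.01, 0.184, 0.13, 0.441, 0.011, 0], [-0.01, 0.184, 0.13, 0.441, 0.011, 0], [-0.01, 0.184, 0.13, 0.441, 0.011, 0]], "grip": 0}}

```text
time_s: 37.95
position: [0.6522, 0.0185, 0.1889]
tcp_rot: [[-1.0, -0.03, -0.003], [-0.03, 1.0, 0.002], [0.003, 0.002, -1.0]]
force: [0.4, -0.4, -0.0]
opening: 0.005
grasp_force: 0.0
```

{"op": "send_rows", "data": {"moves": [[0, -0.06, 0.1, 0, 0, 0], [0.002, -0.1, 0.193, 0, 0, 0], [0.003, -0.123, 0.21, 0, 0, 0], [0.004, -0.145, 0.229, 0, 0, 0], [0.004, -0.164, 0.252, 0, 0, 0], [0.004, -0.18, 0.276, 0, 0, 0], [0.005, -0.193, 0.303, 0, 0, 0], [0.005, -0.203, 0.33, 0, 0, 0], [0.005, -0.208, 0.355, 0, 0, 0], [0.005, -0.211, 0.375, 0, 0, 0], [0.005, -0.212, 0.387, 0, 0, 0], [0.005, -0.212, 0.39, 0, 0, 0]]}}

```text
time_s: 39.15
position: [0.6535, -0.0372, 0.0946]
tcp_rot: [[-1.0, -0.025, -0.001], [-0.025, 1.0, 0.001], [0.001, 0.001, -1.0]]
force: [-4.2, 0.6, 14.8]
opening: 0.005
grasp_force: 7.5
```

```bash
python3 loc.py
```

```text
t 39.15 p [ 0.6535 -0.0372  0.0946] q [-1.310e+01  3.870e+01  8.220e+01  1.000e-01  5.910e+01 -1.045e+02] F [-4.2  0.6 14.8] op 0.005 gf 7.506008204072714 pitch 89.9 xyaw -178.6Traceback (most recent call last):
  File "loc.py", line 4, in <module>
    print('top',len(P),np.percentile(P,[1,99],axis=0).round(3).tolist())
                       ~~~~~~~~~~~~~^^^^^^^^^^^^^^^^^
    return _quantile_unchecked(
        a, q, axis, out, overwrite_input, method, keepdims, weights)
    return _ureduce(a,
                    func=_quantile_ureduce_func,
    ...<5 lines>...
                    overwrite_input=overwrite_input,
                    method=method)
    r = func(a, **kwargs)
    result = _quantile(arr,
                       quantiles=q,
    ...<2 lines>...
                       out=out,
                       weights=wgt)
    slices_having_nans = np.isnan(arr[-1, ...])
                                  ~~~^^^^^^^^^
IndexError: index -1 is out of bounds for axis 0 with size 0
```

Pressed at 15 N, so the flap is down. I retreat and check all surfaces with a clear view.

{"op": "send_rows", "data": {"moves": [[0, 0, -0.03, 0, 0, 0], [0, 0, -0.1, 0, 0, 0], [0, 0, -0.25, 0, 0, 0], [0, 0, -0.45, 0, 0, 0], [0, 0, -0.6, 0, 0, 0], [0, 0, -0.6, 0, 0, 0]]}}

```text
time_s: 39.8
position: [0.6579, -0.0383, 0.2495]
tcp_rot: [[-1.0, -0.025, 0.013], [-0.025, 1.0, -0.002], [-0.013, -0.002, -1.0]]
force: [0.9, 0.0, 0.4]
opening: 0.008
grasp_force: 0.0
```

{"op": "send_rows", "data": {"moves": [[0, -0.3, -0.2, 0, 0, 0], [0.2, -0.6, -0.3, 0, 0, 0], [0.3, -0.9, -0.4, 0, 0, 0], [0.4, -1, -0.4, 0, 0, 0], [0.4, -1, -0.4, 0, 0, 0], [0.4, -1, -0.4, 0, 0, 0], [0.4, -1, -0.4, 0, 0, 0]]}}

```text
time_s: 40.5
position: [0.5581, -0.2958, 0.3426]
tcp_rot: [[-1.0, -0.018, -0.001], [-0.018, 1.0, -0.002], [0.001, -0.002, -1.0]]
force: [0.3, 0.9, 0.2]
opening: 0.0
grasp_force: 0.0
```

```bash
python3 loc.py 2>&1 | tail -8; python3 - <<'E'
from h import *
o=[]
for n,(r,c) in dict(scene=(150,250),top=(150,270)).items():
    p,d=viewer.capture(n);a=p[r:r+150,c:c+200,::-1];o.append(cv2.resize(a,(400,300)));cv2.imwrite(f"pics/{n}9.png",p[:,:,::-1])
cv2.imwrite("pics/fin.png",np.vstack(o))
E
```

```text
t 40.5 p [ 0.5581 -0.2958  0.3426] q [-3.80e+01  2.36e+01  6.89e+01 -1.00e-01  8.74e+01 -1.29e+02] F [0.3 0.9 0.2] op 0.0 gf 0.0 pitch 89.9 xyaw -179.0
top 1123 [[0.617, -0.094, 0.102], [0.689, 0.004, 0.135]]
wrist 6507 [[0.615, -0.094, 0.101], [0.681, 0.005, 0.13]]
t rim 710 ((653.9002075195312, -45.18015670776367), (74.42637634277344, 99.22852325439453), 0.9191169142723083)
-0.09 88 [0.119 0.124 0.127]; -0.08 92 [0.119 0.123 0.127]; -0.07 85 [0.12  0.124 0.129]; -0.06 87 [0.121 0.128 0.133]; -0.05 86 [0.122 0.128 0.132]; -0.04 89 [0.121 0.127 0.132]; -0.03 88 [0.121 0.128 0.132]; -0.02 103 [0.123 0.128 0.132]; -0.01 91 [0.123 0.128 0.132]; 0.0 91 [0.12  0.128 0.132]; 
w rim 4629 ((649.7406616210938, -44.00970458984375), (69.50606536865234, 101.37889099121094), 0.9763790369033813)
-0.09 913 [0.104 0.121 0.125]; -0.08 474 [0.12  0.124 0.125]; -0.07 475 [0.12  0.124 0.125]; -0.06 552 [0.121 0.128 0.129]; -0.05 461 [0.12  0.128 0.129]; -0.04 467 [0.12  0.128 0.129]; -0.03 468 [0.12  0.128 0.129]; -0.02 467 [0.12  0.128 0.129]; -0.01 469 [0.12  0.128 0.129]; 0.0 469 [0.119 0.128 0.129]; 0.01 10 [0.127 0.128 0.128];
```

View pics/fin.png

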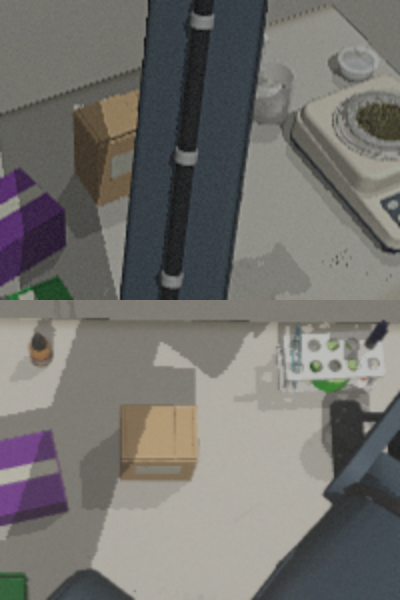

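The picture shows the carton upright at about (158,440), with the short flap flat at z 0.124 and the long flap flat over it at z 0.128. The bottle and jar are where they were and the arm is clear.

```bash
python3 -c "
from rig import ticket
print(ticket.hand_in())"
```

```text
the job is handed in; nothing more can be done
None
```

The carton stands on its base, eased down in the grip, with the short flap shut flat and the long flap flat over it; the glassware was left alone, and the job was handed in at about 41 s of the 67 s allowed.

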